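# Open the oil filler of a vacuum pump

### The arm

A 7-joint arm with a two-finger parallel gripper is mounted at the origin on a cart in front of the work surface, level with it; the furniture and walls round the work are solid. World frame = base frame: x ahead of the robot, y to its left, z up, the work surface at z = 0. Lengths are in m, angles in degrees, forces in N, time in s.
With the tool pointing down it reaches from about 0.4 to 0.925 m from the base axis. Payload 4.1 kg.
Tool frame: the origin (TCP) lies at the very end of the fingers, on their centre line; the grasp point (between the pads) lies 19 mm behind it; x points along the fingers, y is the direction in which the jaws open and shut, and the axes are right-handed (so a half turn about x gives the same grasp; the last joint's range is limited). The gripper opens to 85 mm and grips with 20 to 120 N. Pads are 22 mm wide; open, the fingers measure 114 mm over their backs; the gripper's body (76 mm by 85 mm) begins 54 mm behind the grasp point. The pads swing forward as they close: fully open they stand 13 mm farther back than shut.
Start: joints at [-78.438, 22.827, 2.584, 88.041, -1.071, 69.15, -2.905], TCP at [0.193, 0.621, 0.231] pointing down, gripper open.
Joint ranges: [-161.44, 161.44], [-28.35, 127.94], [-78.24, 83.42], [0, 140.83], [-78.03, 258.03], [13.02, 114.36], [-168.23, 168.23]. Speed limits (degrees/s): [147.25, 147.25, 180, 180, 180, 180, 180].

### API

Orientations are given as [roll, pitch, yaw] about the fixed x, y, z axes, in that order (R = Rz(yaw) Ry(pitch) Rx(roll)).
In Python, from workcell import ctrl, eyes gives the robot as it stands.
- The arm moves only by the tool carry_out, never from a script. Its argument "series" is a list of rows, each a list of 2 entries, a list of its own where there are three numbers: the shift along the tool's x, y, z in mm, then the turn, a rotation vector about the tool's x, y, z in degrees. A call has 1 to 10 rows; each row shifts and turns the pose as measured when the row begins, along the tool's axes as they then stand; what a row does not reach is not made up. A row lasts 1/10 s, in which the tool goes at most 50 mm and 8.59 degrees, less where a joint would pass 70% of its speed; a pose out of reach is approached as far as the arm can. A call is refused whole if a number of a shift passes 50 or a number of a turn 8.59, either way. A call with a gripper value outside its range is refused whole. "grip" is the opening in per cent of the stroke, from 0 (shut) to 100 (fully open), set as the call begins (left out, the last holds). The fingers move at their own pace and stop on an object; the grip force is fixed at half the most. Time passes only in rows, so rows that do not move let the fingers close. It gives the time, the measured TCP pose, the force and the opening at its end, in the units of the state.
- ctrl.get_obs(): the state, without advancing time (a new reading comes with each control period).
- eyes.capture(name): name is "scene" or "side" or "wrist"; returns a dict with "img" (400x640x3 uint8, red, green, blue), "vfov" (degrees; the focal length in pixels is half the picture's height over the tangent of half this angle, whatever the lens; pixels are square), "cx", "cy" (the principal point, pixels), "view" (4x4, takes a point from world to camera coordinates). Camera axes: x right, y down, z forward; pixel columns grow to the right and rows downward; lengths in m; the calibration is good to about 2 mm. A picture is of the moment at which its call begins. There is no depth.
- ctrl.sign_off(): hands the job in, once; it reports no verdict.
The state is a dict: "time": time; "joint_pos": joint angles; "dq": joint speeds; "joint_torque": joint torques, N m; "tcp_pos": TCP position; "tcp_rot": TCP orientation; "contact_force": force on the tool from outside, world axes, zero at the start; "torque": the same for the moment, N m; "opening": finger opening in m.
Only numpy, scipy, OpenCV 4.12 (cv2) and the standard library are available. Lean on these libraries where they do the work, as an engineer would, in place of code of your own. Each camera call takes 0.05 s, during which the arm holds its last target.

### The job

The vacuum pump is due for an oil top-up: unscrew the red filler cap from its slanting neck (anticlockwise, a little over one and a half turns, without forcing the thread) and keep hold of it as it comes free, so that it never drops. Set it down right way up (open side down) inside the metal drip tray and let go of it, leaving the oil bottle standing where it is.

Things in the scene. Friction and masses are not known exactly. Their poses are not given: they have to be found in the camera images.
- cap: Loose red screw cap of the pump's oil filler: finely ribbed cylinder 44 mm across, 34 mm tall, about 60 g, white dot near the edge of its top. Origin: centre of its open end; z runs out of its closed top along its axis, x to the white dot's side. It starts screwed right down on the neck, leaning 30 degrees with it. Turns easily; let go part-way, it stays put but wobbles up to 0.2 rad.
- cap_grip (a point): Point on the cap's axis 22 mm from its open end, 12 mm under its top: grip the ribbed side at this height, fingers along the cap's axis. Fingertips may reach to the open end but no more than 1 mm past it: there, 1.5 mm under the closed cap, begins the 45 mm wide blue boss that carries the neck.
- filler_neck: Fixed threaded neck under the cap. Origin: centre of its rim; z: thread axis, out of the neck, leaning 30 degrees from vertical to the pump's front. Closed, the cap's origin is 24 mm below the rim on this axis. Right-hand thread, 10 mm rise a turn (1.6 mm a rad; back the gripper away with it), 1 mm play.
- neck_rim (a point): The neck's rim centre again (same point, same axes). Turned anticlockwise as seen from its top, the cap leaves the thread between 1.45 and 1.6 turns (9 to 10 rad), when its origin is about 8 mm below this rim; from then on nothing holds it, so be gripping it before 1.4 turns (8.8 rad) and keep gripping to the end. Another 8 mm or more along the axis clears the neck.
- pump: Vacuum pump, fixed, 125 x 300 x 165 mm: blue oil case at its right, grey finned motor and black cowl at its left. Origin: centre of its underside; -x is its front (roughly towards the robot), +y runs to the motor, z up. In this frame (mm) the neck's rim is at -57, -86, 177 and the top of the oil case at z 130; a steel intake flange 43 mm across tops out at 34, -60, 165.
- tray: Loose shallow stainless steel drip tray, 160 mm (its x) by 220 mm (its y), rim 14 mm high, walls and floor 3 mm thick, 0.5 kg, empty, on the worktop to the right of the pump. Origin: centre of its underside; z up.
- oil_bottle: White plastic bottle with a white cap (62 mm across, 120 mm tall) holding the oil for the pump, standing on the worktop beyond the tray. Origin: centre of its underside, z up. Leave it standing where it is.
Mind the look-alikes: they are no part of the job. Of the things like the cap, leave any that is brown; of the rest the larger one is meant.

How it is judged (in metres and radians):
On the way:
1. the cap is off the neck (its open end beyond the rim) and held between the fingers (z of cap in the frame of filler_neck above 0.003 m and contact force between the fingers and cap above 0.5 N), for 0.1 s.
At the end, for the whole second after the job is handed in: The released cap rests open side down on the floor of the drip tray, inside its rim (origin within 60 mm in the tray's x and 90 mm in its y of the centre, under 9 mm above its underside, tilt under 0.15 rad); the tray is flat; the oil bottle stands within 30 mm of its place (x of cap in the frame of tray between -0.06 and 0.06 m and y of cap in the frame of tray between -0.09 and 0.09 m and z of cap in the frame of tray below 0.009 m and angle between cap's own z axis and vertical below 0.15 rad and linear speed of cap below 0.02 m/s and angle between tray's own z axis and vertical below 0.05 rad and angle between oil_bottle's own z axis and vertical below 0.1 rad and distance of oil_bottle from where it was at the start of the episode below 0.03 m); the robot touches nothing.
It fails at once if the cap drops: it moves faster than 0.6 m/s while no finger touches it (linear speed of cap above 0.6 m/s and contact force between the fingers and cap below 0.01 N).
It fails at once if the thread is forced: the cap and the pump press on each other with more than 60 N (contact force between cap and pump above 60 N).
It fails at once if the oil bottle is knocked away or over (moved more than 50 mm) (distance of oil_bottle from where it was at the start of the episode above 0.05 m).
It also fails if it takes over 72 s, if anything falls off the work surface, if the arm or the gripper's body presses on something with over 40 N, if the wrist force passes 120 N, or if a joint passes its speed limit or range.

## Working session

There is one attempt and no reset: what is moved stays moved. The work goes in short steps, Python scripts to look and compute and a tool call to move; the robot and the scene stay as the last step left them, time stands still between calls to the robot, and variables do not carry over. Pictures are saved under pics/ and viewed, and the job is handed in when it is done.

Besides the shell and the picture viewer there is one more tool, called by a JSON object that holds its "api" and its "payload". carry_out: Moves the arm, as the interface text tells. Its arguments: {"type":"object","properties":{"series":{"type":"array"},"grip":{"type":"number"}},"required":["series"]}

```bash
mkdir -p pics; ls
cat > h.py <<'E'
import numpy as np, cv2
from scipy.spatial.transform import Rotation as R
def cap(n,fn=None):
    from workcell import eyes
    d=eyes.capture(n)
    if fn: cv2.imwrite('pics/'+fn,d['img'][:,:,::-1])
    return d
def K(d):
    h=d['img'].shape[0]; f=h/2/np.tan(np.radians(d['vfov'])/2)
    return f,d['cx'],d['cy']
def proj(d,p):
    f,cx,cy=K(d); p=np.atleast_2d(p); V=np.array(d['view'])
    c=p@V[:3,:3].T+V[:3,3]
    return np.c_[cx+f*c[:,0]/c[:,2],cy+f*c[:,1]/c[:,2]]
def ray(d,u,v):
    f,cx,cy=K(d);V=np.array(d['view']);r=V[:3,:3].T@np.array([(u-cx)/f,(v-cy)/f,1]);
    return -V[:3,:3].T@V[:3,3], r/np.linalg.norm(r)
def atz(d,u,v,z):
    o,r=ray(d,u,v); return o+r*(z-o[2])/r[2]
def tri(obs):
    A=np.zeros((3,3));b=np.zeros(3)
    for d,u,v in obs:
        o,r=ray(d,u,v);P=np.eye(3)-np.outer(r,r);A+=P;b+=P@o
    x=np.linalg.solve(A,b); 
    return x,[np.linalg.norm((np.eye(3)-np.outer(ray(*q)[1],ray(*q)[1]))@(x-ray(*q)[0])) for q in obs]
def rot(rpy): return R.from_euler('xyz',rpy,degrees=True)
E
python3 - <<'E'
from h import *
from workcell import ctrl
import pickle
o=ctrl.get_obs();print(o)
D={n:cap(n,n+'0.png') for n in('scene','side','wrist')}
pickle.dump(D,open('d0.pkl','wb'))
for n in D: print(n,D[n]['vfov'],D[n]['cx'],D[n]['cy'],np.round(D[n]['view'],3).tolist())
E
```

```text
pics
{'time': 0.0, 'joint_pos': array([-78.43827402,  22.87252699,   2.58131773,  88.11495284,
        -1.07251603,  69.15105898,  -2.90305411]), 'dq': array([ 0.06139461, -0.09186986, -0.02084102,  0.12803349,  0.15514893,
        0.01497864, -0.01814698]), 'joint_torque': array([-1.11475049e-05, -4.75123787e+01,  1.36450622e+00, -2.54225242e+01,
        1.16005845e-02,  9.50042624e-03, -5.43983163e-06]), 'tcp_pos': array([0.19237212, 0.62020218, 0.23025096]), 'tcp_rot': array([ -86.34259585,   89.8856389 , -103.56972713]), 'contact_force': array([ 0.33408242, -0.78582049,  0.21081223]), 'torque': array([-0.06020099,  0.00096585,  0.05379735]), 'opening': 0.08568802299592145}
scene 54.61583884790322 319.5791154689559 199.0894007376124 [[-0.475, -0.88, 0.014, 0.306], [-0.416, 0.21, -0.885, 0.341], [0.776, -0.426, -0.466, 0.487], [0.0, 0.0, 0.0, 1.0]]
side 54.499853413146596 319.6377478046951 199.37352658296436 [[-0.952, -0.307, -0.019, 0.55], [-0.169, 0.575, -0.8, 0.189], [0.257, -0.758, -0.599, 0.903], [0.0, 0.0, 0.0, 1.0]]
wrist 67.53336369308012 319.4533664683394 204.43292523949535 [[0.296, 0.955, -0.001, -0.65], [0.908, -0.281, 0.312, -0.04], [0.297, -0.093, -0.95, 0.38], [0.0, 0.0, 0.0, 1.0]]
```

View pics/scene0.png

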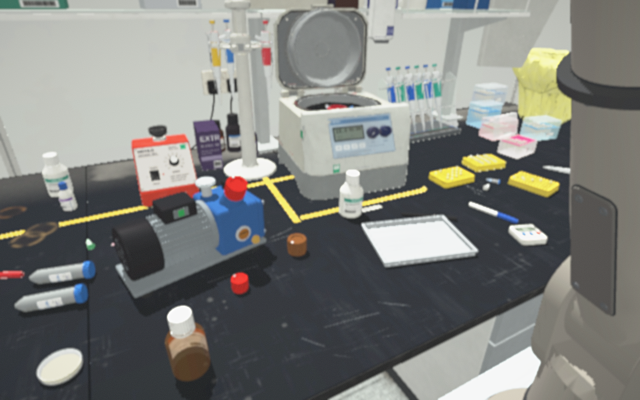

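View pics/side0.png

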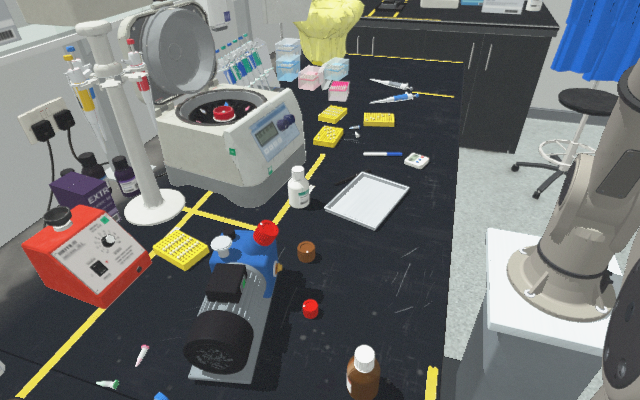

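View pics/wrist0.png

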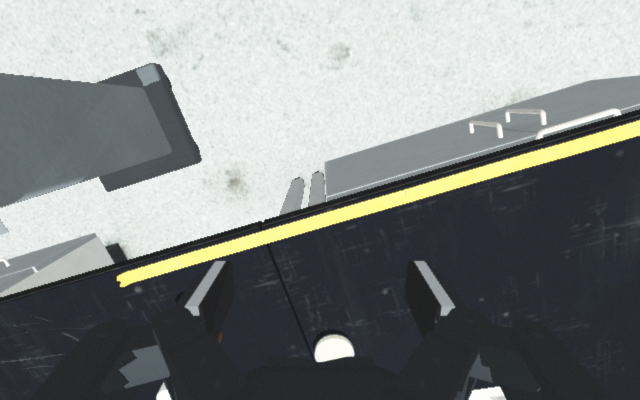

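The cap candidates are:
- Red cap on the pump's neck: scene (236,189), side (266,233).
- Small loose red cap on the worktop: scene (240,283), side (310,309).
- Brown cap: scene (297,245), side (306,252).
- Red rotor knob in the centrifuge: side (224,113).

By the description the target is the one on the slanting neck. I'll check it in a crop.

Run:
```python
import cv2
a=cv2.imread('pics/scene0.png')[155:305,100:320];b=cv2.imread('pics/side0.png')[205:385,180:340]
a=cv2.resize(a,None,fx=3.6,fy=3.6,interpolation=cv2.INTER_CUBIC);b=cv2.resize(b,None,fx=3.3,fy=3.3,interpolation=cv2.INTER_CUBIC)
cv2.imwrite('pics/c_scene.png',a);cv2.imwrite('pics/c_side.png',b)
```

```text
(no output)
```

View pics/c_scene.png

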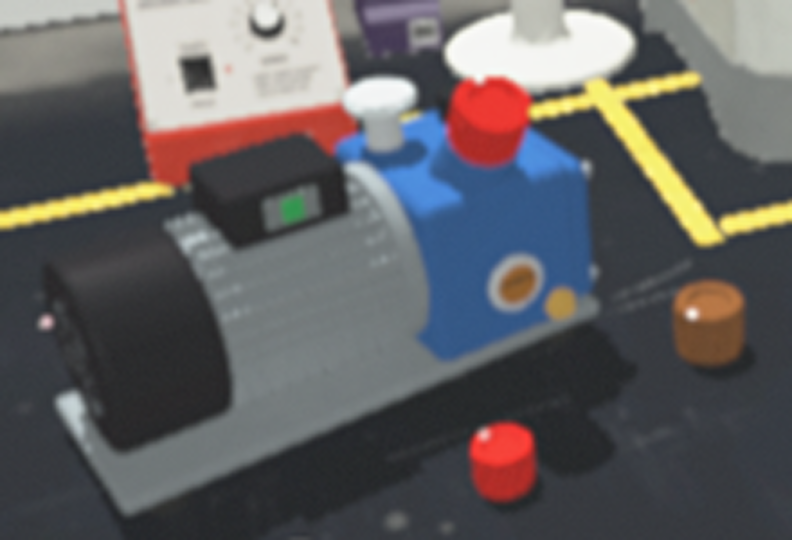

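View pics/c_side.png

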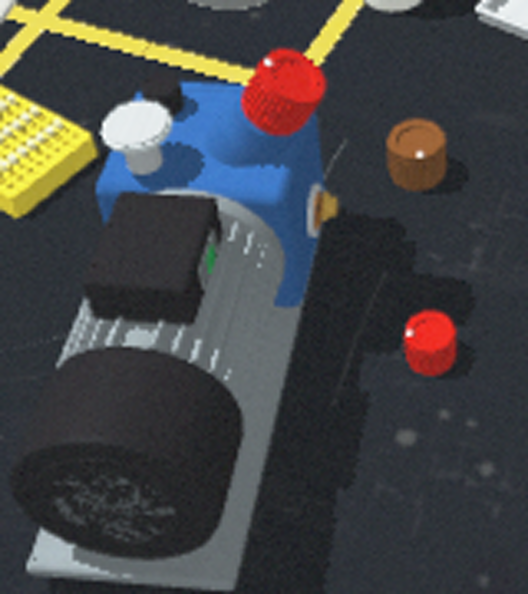

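```bash
cat > fit.py <<'E'
from h import *
import pickle
from scipy.optimize import least_squares
D=pickle.load(open('d0.pkl','rb'))
def redmask(img,box):
    i=img.astype(int); m=((i[:,:,0]>110)&(i[:,:,1]<90)&(i[:,:,2]<90)).astype(np.uint8)
    k=np.zeros_like(m);u0,v0,u1,v1=box;k[v0:v1,u0:u1]=m[v0:v1,u0:u1]
    cs,_=cv2.findContours(k,0,2);c=max(cs,key=cv2.contourArea);return cv2.convexHull(c)[:,0,:].astype(float)
th=np.linspace(0,2*np.pi,60,endpoint=False)
cyl=np.array([[22e-3*np.cos(t),22e-3*np.sin(t),z] for z in(0,.034) for t in th])
dirs=np.array([[np.cos(a),np.sin(a)] for a in np.linspace(0,2*np.pi,24,endpoint=False)])
def sup(P): return (P@dirs.T).max(0)
def capT(org,ax):
    ax=ax/np.linalg.norm(ax);x=np.cross([0,1,0],ax);x/=np.linalg.norm(x);return np.c_[x,np.cross(ax,x),ax],org
def cappts(org,ax):
    M,o=capT(org,ax);return cyl@M.T+o
def pumpT(p): 
    c,s=np.cos(p[2]),np.sin(p[2]);return np.array([[c,-s,0],[s,c,0],[0,0,1]]),np.array([p[0],p[1],0.])
A=np.array([-.5,0,np.sqrt(.75)]);RIM=np.array([-.057,-.086,.177])
E
python3 - <<'E'
from fit import *
H={'scene':redmask(D['scene']['img'],(220,170,255,205)),'side':redmask(D['side']['img'],(250,215,285,250))}
for n in H: print(n,H[n].min(0),H[n].max(0))
FL={'scene':(205.5,182),'side':(221.2,242.9)}
print('flange tri',tri([(D[n],)+FL[n] for n in FL]))
def res(p):
    M,t=pumpT(p);r=[]
    for n in H:
        P=proj(D[n],cappts(M@(RIM-.024*A)+t,M@A)); r+=list(sup(P)-sup(H[n])-.5*np.abs(dirs).sum(1)*0)
        r+=list(2*(proj(D[n],M@np.array([.034,-.060,.165])+t)[0]-FL[n]))
    return r
for y0 in(-.3,0,.3):
    s=least_squares(res,[.7,.2,y0]);print(s.x,np.degrees(s.x[2]),s.cost)
print(np.round(s.fun,1))
M,t=pumpT(s.x);print('rim',M@RIM+t,'axis',M@A,'flange',M@np.array([.034,-.06,.165])+t)
# free cap fit
def r2(p):
    r=[]
    for n in H:
        a=np.array([p[3],p[4],1.]);r+=list(sup(proj(D[n],cappts(p[:3],a)))-sup(H[n]))
    return r
o=M@(RIM-.024*A)+t;a=M@A
q=least_squares(r2,[*o,a[0]/a[2],a[1]/a[2]]);a2=np.array([q.x[3],q.x[4],1]);a2/=np.linalg.norm(a2)
print('model org',o,'free',q.x[:3],a,a2,q.cost)
for n in D:
  if n!='wrist':
    im=D[n]['img'][:,:,::-1].copy()
    c=np.array([[x,y,z] for x in(-.0625,.0625) for y in(-.15,.15) for z in (0,.01)])
    for u,v in proj(D[n],c@M.T+t): cv2.circle(im,(int(u),int(v)),2,(0,255,0),-1)
    for u,v in proj(D[n],cappts(o,a)): cv2.circle(im,(int(u),int(v)),0,(255,255,0),-1)
    # tray atz clicks later
    cv2.imwrite('pics/fit_%s.png'%n,im)
S=D['scene'];
tr=[(361,221,.014),(446,216,.014),(477,257,.014),(377,265,.003)]
print('tray scene',[np.round(atz(S,*q),3).tolist() for q in tr])
d=D['side'];print('tray side',[np.round(atz(d,*q),3).tolist() for q in [(361,173,.014),(410,185,.014),(376,228,.014),(325,207,.014)]])
print('bottle',atz(S,350,215,0),atz(d,299,205,0))
np.save('pump.npy',s.x)
E
```

```text
scene [224. 177.] [247. 200.]
side [253. 220.] [278. 245.]
flange tri (array([0.70505778, 0.25494802, 0.15812972]), [np.float64(0.0008233066848198138), np.float64(0.0008233066848197141)])
[0.65384431 0.30852777 0.24750873] 14.181205342168264 44.66070340504589
[0.65384426 0.30852778 0.24750934] 14.181240819547746 44.660703404247926
[0.65384429 0.30852778 0.24750897] 14.181219162162904 44.66070340446619
[ 0.9 -0.   1.3  1.2  0.7  0.4  0.7  0.5  0.4  0.6  1.1  1.3  0.6 -0.8
 -0.3  0.4  0.8  1.7  3.2  2.7  2.6  1.8  1.   0.7 -3.  -4.5  1.1  0.9
  0.9  1.6  1.6  1.4  1.5  0.6  0.6  0.9  0.4  0.5  0.4  0.4 -0.7  0.2
 -0.1  0.   0.6  0.1  0.4  0.6  0.4  0.8  0.1 -1. ]
rim [0.61965043 0.21118416 0.177     ] axis [-0.48476285 -0.1224948   0.8660254 ] flange [0.70150754 0.25868588 0.165     ]
model org [0.63128474 0.21412403 0.15621539] free [0.63482396 0.20932761 0.15627817] [-0.48476285 -0.1224948   0.8660254 ] [-0.60024247  0.12981106  0.78921358] 21.72120890393201
tray scene [[0.606, -0.099, 0.014], [0.525, -0.313, 0.014], [0.358, -0.243, 0.014], [0.448, -0.037, 0.003]]
tray side [[0.534, -0.301, 0.014], [0.374, -0.277, 0.014], [0.435, -0.048, 0.014], [0.593, -0.097, 0.014]]
bottle [ 0.66459264 -0.10363245  0.        ] [ 0.67541194 -0.10107796  0.        ]
```

View pics/fit_scene.png

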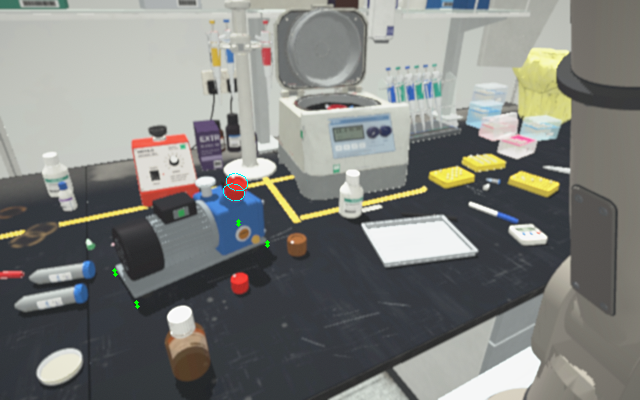

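View pics/fit_side.png

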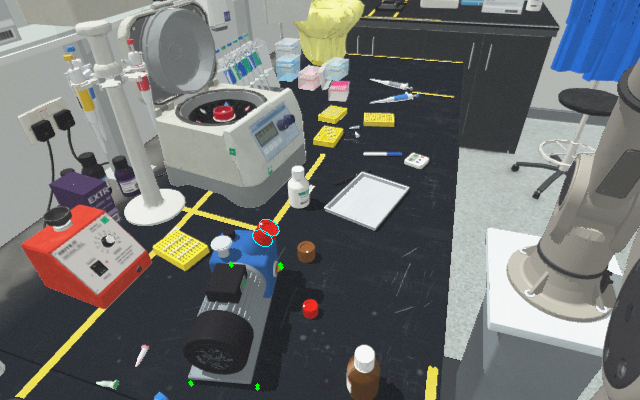

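```bash
cat >> h.py <<'E'
def plan(obs,p1,R1,n,dec=1):
    """rows (shift mm in tool, rotvec deg in tool) straight interpolation, rounded, simulated"""
    p=np.array(obs['tcp_pos']);Rm=rot(obs['tcp_rot']);p0=p.copy();R0=Rm;rv=(R0.inv()*R1).as_rotvec()
    rows=[]
    for i in range(1,n+1):
        pt=p0+(p1-p0)*i/n;Rt=R0*R.from_rotvec(rv*i/n)
        s=np.round(Rm.inv().apply(pt-p)*1000,dec);w=np.round((Rm.inv()*Rt).as_rotvec(degrees=True),dec)
        rows.append([s.tolist(),w.tolist()]);p=p+Rm.apply(s/1000);Rm=Rm*R.from_rotvec(w,degrees=True)
    print('|s|max',max(np.linalg.norm(r[0]) for r in rows),'|w|max',max(np.linalg.norm(r[1]) for r in rows))
    for i in range(0,n,10): print(str(rows[i:i+10]).replace(' ',''))
def frame(x,yhint):
    x=x/np.linalg.norm(x);y=yhint-x*np.dot(x,yhint);y/=np.linalg.norm(y);return R.from_matrix(np.c_[x,y,np.cross(x,y)])
E
python3 - <<'E'
from fit import *
from workcell import ctrl
o=ctrl.get_obs();Rm=rot(o['tcp_rot']);print(np.round(Rm.as_matrix(),3))
V=np.array(D['wrist']['view']);c=-V[:3,:3].T@V[:3,3]
print('cam in tool',Rm.inv().apply(c-o['tcp_pos']),'axes(z) in tool',Rm.inv().apply(V[2,:3]),Rm.inv().apply(V[0,:3]))
p=np.load('pump.npy');M,t=pumpT(p);rim=M@RIM+t;A=M@A
# same yaw relative to azimuth
az0=np.arctan2(o['tcp_pos'][1],o['tcp_pos'][0]);
tgt=rim+.16*A;az1=np.arctan2(tgt[1],tgt[0]);y=R.from_euler('z',az1-az0).apply(Rm.as_matrix()[:,1])
R1=frame(-A,y);print(tgt,R1.as_matrix())
plan(o,tgt,R1,20)
E
```

```text
[[-0.     0.296  0.955]
 [-0.001  0.955 -0.296]
 [-1.    -0.001  0.   ]]
cam in tool [-0.14219009  0.00071162 -0.08046435] axes(z) in tool [9.50219264e-01 5.98832330e-04 3.11581437e-01] [-4.17002276e-04  9.99999702e-01 -6.50194561e-04]
[0.54208838 0.19158499 0.31556406] [[ 0.48476285  0.80883656  0.33284892]
 [ 0.1224948   0.31401907 -0.9414813 ]
 [-0.8660254   0.49716743  0.05314651]]
|s|max 28.0579756931964 |w|max 3.087069808086626
[[[-4.2,-15.3,23.1],[2.6,-0.8,1.3]],[[-4.3,-14.2,23.7],[2.5,-0.9,1.3]],[[-4.1,-12.9,24.5],[2.6,-0.8,1.3]],[[-4.1,-11.8,25.0],[2.6,-0.8,1.4]],[[-4.1,-10.6,25.6],[2.5,-0.8,1.3]],[[-3.8,-9.3,26.1],[2.6,-0.9,1.3]],[[-3.7,-8.0,26.6],[2.5,-0.8,1.3]],[[-3.5,-6.8,26.9],[2.6,-0.8,1.3]],[[-3.2,-5.5,27.3],[2.6,-0.9,1.3]],[[-2.9,-4.1,27.5],[2.5,-0.8,1.4]]]
[[[-2.6,-2.9,27.7],[2.6,-0.8,1.3]],[[-2.2,-1.6,27.9],[2.6,-0.8,1.3]],[[-1.9,-0.3,27.9],[2.5,-0.9,1.3]],[[-1.5,1.0,28.0],[2.6,-0.8,1.3]],[[-1.0,2.3,27.8],[2.5,-0.8,1.3]],[[-0.6,3.5,27.8],[2.6,-0.9,1.4]],[[-0.0,4.8,27.6],[2.6,-0.8,1.3]],[[0.5,6.0,27.3],[2.5,-0.8,1.3]],[[1.0,7.2,27.0],[2.6,-0.8,1.3]],[[1.5,8.4,26.7],[2.6,-0.9,1.3]]]
```

{"api": "carry_out", "payload": {"series": [[[-10, -15.3, 23.1], [2.6, -0.8, 1.3]], [[-9, -14.2, 23.7], [2.5, -0.9, 1.3]], [[-7, -12.9, 24.5], [2.6, -0.8, 1.3]], [[-4.1, -11.8, 25.0], [2.6, -0.8, 1.4]], [[-4.1, -10.6, 25.6], [2.5, -0.8, 1.3]], [[-3.8, -9.3, 26.1], [2.6, -0.9, 1.3]], [[-3.7, -8.0, 26.6], [2.5, -0.8, 1.3]], [[-3.5, -6.8, 26.9], [2.6, -0.8, 1.3]], [[-3.2, -5.5, 27.3], [2.6, -0.9, 1.3]], [[-2.9, -4.1, 27.5], [2.5, -0.8, 1.4]]], "grip": 100}}

```text
time: 1.15
tcp_pos: [0.3675, 0.3978, 0.2831]
tcp_rot: [70.3, 74.5, 26.7]
contact_force: [0.5, 0.0, -0.2]
opening: 0.0857
```

```bash
cat > st.py <<'E'
from fit import *
from workcell import ctrl
o=ctrl.get_obs();Rm=rot(o['tcp_rot'])
p=np.load('pump.npy');M,t=pumpT(p);rim=M@RIM+t;A=M@A
print('J',np.round(o['joint_pos'],1),'F',np.round(o['contact_force'],1),'open',round(o['opening'],4),'t',o['time'])
d=o['tcp_pos']-rim;print('along',d@A*1e3,'lateral in tool mm',np.round(Rm.inv().apply(d-A*(d@A))*1e3,2),'tilt',np.degrees(np.arccos(-Rm.as_matrix()[:,0]@A)))
E
python3 - <<'E'
from st import *
tgt=rim+.16*A
plan(o,tgt,frame(-A,np.array([.8088,.314,.497])),10)
E
```

```text
J [-70.2   0.9  13.8 110.1   9.   55.8 -14.2] F [ 0.5  0.  -0.2] open 0.0857 t 1.15
along 191.25643963643998 lateral in tool mm [  44.46   28.93 -265.06] tilt 15.168671951338956
|s|max 27.258943486496317 |w|max 3.014962686336267
[[[-1.4,-2.3,27.1],[2.5,-0.8,1.3]],[[-1.1,-1.1,27.1],[2.5,-0.8,1.3]],[[-0.7,0.1,27.2],[2.5,-0.8,1.3]],[[-0.4,1.3,27.2],[2.5,-0.8,1.3]],[[0.1,2.5,27.1],[2.6,-0.8,1.3]],[[0.6,3.7,27.0],[2.5,-0.8,1.3]],[[1.0,4.9,26.7],[2.5,-0.8,1.3]],[[1.5,6.0,26.5],[2.5,-0.8,1.3]],[[2.0,7.1,26.2],[2.5,-0.8,1.3]],[[2.6,8.2,25.8],[2.5,-0.8,1.3]]]
```

{"api": "carry_out", "payload": {"series": [[[-1.4, -2.3, 27.1], [2.5, -0.8, 1.3]], [[-1.1, -1.1, 27.1], [2.5, -0.8, 1.3]], [[-0.7, 0.1, 27.2], [2.5, -0.8, 1.3]], [[-0.4, 1.3, 27.2], [2.5, -0.8, 1.3]], [[0.1, 2.5, 27.1], [2.6, -0.8, 1.3]], [[0.6, 3.7, 27.0], [2.5, -0.8, 1.3]], [[1.0, 4.9, 26.7], [2.5, -0.8, 1.3]], [[1.5, 6.0, 26.5], [2.5, -0.8, 1.3]], [[2.0, 7.1, 26.2], [2.5, -0.8, 1.3]], [[2.6, 8.2, 25.8], [2.5, -0.8, 1.3]]]}}

```text
time: 2.15
tcp_pos: [0.5517, 0.1705, 0.318]
tcp_rot: [84.9, 58.9, 13.0]
contact_force: [-0.5, 0.1, 0.0]
opening: 0.0853
```

Run:
```python
from st import *
d=cap('wrist','w1.png');pickle.dump(d,open('w1.pkl','wb'))
```

```text
J [-55.8  -6.6  28.4 116.3  15.9  40.1 -18.2] F [-0.5  0.1  0. ] open 0.0853 t 2.15
along 160.04397570522528 lateral in tool mm [ 0.33  3.13 23.05] tilt 1.2267241506209063
```

View pics/w1.png

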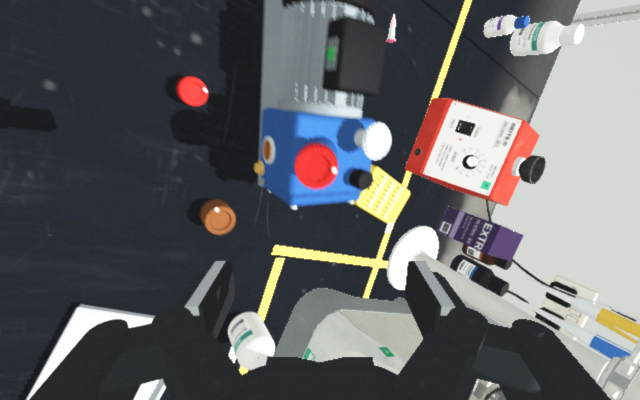

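```bash
cat > fit2.py <<'E'
from fit import *
import sys
def run(W,boxW,flW,save=None,wS=1.,verbose=True,hs=None):
    Dd={'scene':D['scene'],'side':D['side'],'wrist':W}
    H={'scene':redmask(D['scene']['img'],(220,170,255,205)),'side':redmask(D['side']['img'],(250,215,285,250)),'wrist':redmask(W['img'],boxW)}
    FL={'scene':(205.5,182),'side':(221.2,242.9),'wrist':flW}
    out={}
    for names in (['wrist'],['scene','side'],['scene','side','wrist']):
        def res(p):
            M,t=pumpT(p);r=[]
            for n in names:
                r+=list(sup(proj(Dd[n],cappts(M@(RIM-.024*A)+t,M@A)))-sup(H[n]))
                if FL[n]: r+=list(2*(proj(Dd[n],M@np.array([.034,-.060,.165])+t)[0]-FL[n]))
            return r
        s=least_squares(res,[.65,.31,.25]);M,t=pumpT(s.x)
        print(names,s.x[:2],np.degrees(s.x[2]),s.cost,'rim',np.round(M@RIM+t,4));out[len(names)]=s
        if len(names)!=2: print(np.round(s.fun[-26:],1))
    return out
E
python3 - <<'E'
from fit2 import *
W=pickle.load(open('w1.pkl','rb'))
print(redmask(W['img'],(285,130,350,200)).min(0),redmask(W['img'],(285,130,350,200)).max(0))
im=cv2.resize(W['img'][90:230,240:410,::-1],None,fx=4,fy=4,interpolation=cv2.INTER_CUBIC);
cv2.imwrite('pics/w1c.png',im)
r=run(W,(285,130,350,200),(377,140))
E
```

```text
[295. 143.] [336. 186.]
['wrist'] [0.65891174 0.30721248] 12.384328468918516 47.72318922917008 rim [0.6217 0.211  0.177 ]
[1.4 2.5 1.8 2.  1.7 1.8 2.4 2.  1.7 1.7 1.7 1.5 2.  1.6 1.8 2.6 2.  2.4
 2.3 2.2 2.4 1.9 0.7 0.9 2.3 1.1]
['scene', 'side'] [0.65384423 0.30852778] 14.181263042569825 44.660703404901135 rim [0.6197 0.2112 0.177 ]
['scene', 'side', 'wrist'] [0.65759694 0.30746724] 12.854985735414129 102.35725037963684 rim [0.6212 0.2109 0.177 ]
[ 1.   2.1  1.4  1.7  1.5  1.7  2.3  2.1  1.9  2.   2.1  2.   2.5  2.1
  2.3  3.   2.3  2.6  2.5  2.2  2.4  1.7  0.5  0.5  1.6 -0.4]
```

View pics/w1c.png

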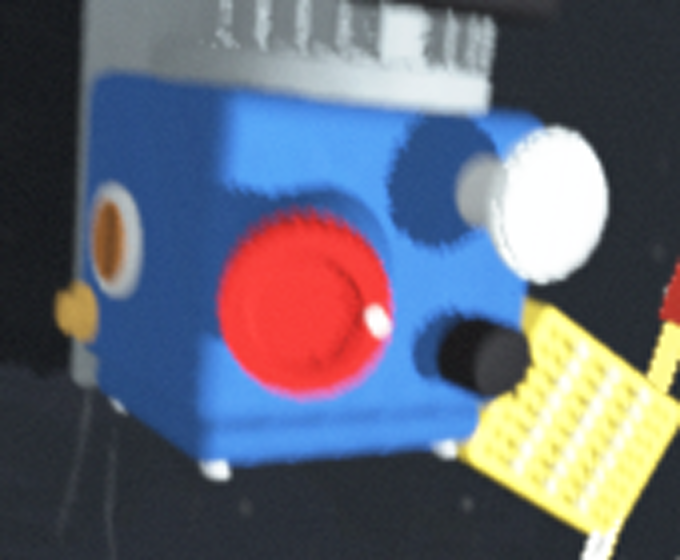

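Run:
```python
from fit2 import *
W=pickle.load(open('w1.pkl','rb'))
r=run(W,(285,130,350,200),(378.5,141.2))
p=.5*(r[1].x+r[3].x);print(p);np.save('pump.npy',p)
from st import *
y=Rm.apply([0,1,0])
Rt=frame(-A,y)*R.from_euler('x',80,degrees=True)
plan(o,rim+.100*A,Rt,10)
```

```text
['wrist'] [0.6608416  0.30674707] 11.411913008963085 41.83092783877629 rim [0.622  0.2112 0.177 ]
[ 1.7  2.7  2.   2.1  1.7  1.7  2.2  1.7  1.4  1.4  1.4  1.2  1.7  1.4
  1.6  2.4  1.7  2.2  2.3  2.2  2.5  2.   0.9  1.2 -0.1  1.2]
['scene', 'side'] [0.65384423 0.30852778] 14.181263042569825 44.660703404901135 rim [0.6197 0.2112 0.177 ]
['scene', 'side', 'wrist'] [0.65903831 0.30711864] 12.12827064348698 103.01268582392221 rim [0.6214 0.2111 0.177 ]
[ 1.2  2.2  1.5  1.7  1.5  1.6  2.2  1.9  1.7  1.8  1.9  1.7  2.3  1.9
  2.1  2.8  2.1  2.5  2.4  2.2  2.4  1.8  0.6  0.7 -1.  -0.9]
[0.65993995 0.30693285 0.20542686]
J [-55.7  -6.6  28.7 116.3  16.1  40.1 -18.2] F [ 1.6 -2.8  0.3] open 0.0856 t 2.2
along 160.3571556446 lateral in tool mm [-0.09  1.93 31.29] tilt 1.1995343205477866
|s|max 6.8774995456197585 |w|max 8.001249902359007
[[[6.0,-0.3,-3.1],[8.0,-0.1,-0.1]],[[6.1,-0.8,-3.0],[8.0,-0.1,-0.1]],[[6.0,-1.1,-3.0],[8.0,-0.1,-0.0]],[[6.0,-1.5,-2.7],[8.0,-0.1,-0.1]],[[6.1,-1.9,-2.5],[8.0,-0.1,-0.1]],[[6.0,-2.2,-2.3],[8.0,-0.1,-0.1]],[[6.0,-2.5,-1.9],[8.0,-0.1,-0.1]],[[6.1,-2.8,-1.5],[8.0,-0.1,-0.0]],[[6.0,-2.9,-1.2],[8.0,-0.1,-0.1]],[[6.0,-3.0,-0.8],[8.0,-0.1,-0.1]]]
```

{"api": "carry_out", "payload": {"series": [[[6.0, -0.3, -3.1], [8.0, -0.1, -0.1]], [[6.1, -0.8, -3.0], [8.0, -0.1, -0.1]], [[6.0, -1.1, -3.0], [8.0, -0.1, 0]], [[6.0, -1.5, -2.7], [8.0, -0.1, -0.1]], [[6.1, -1.9, -2.5], [8.0, -0.1, -0.1]], [[6.0, -2.2, -2.3], [8.0, -0.1, -0.1]], [[6.0, -2.5, -1.9], [8.0, -0.1, -0.1]], [[6.1, -2.8, -1.5], [8.0, -0.1, 0]], [[6.0, -2.9, -1.2], [8.0, -0.1, -0.1]], [[0, 0, 0], [0, 0, 0]]]}}

```text
time: 3.2
tcp_pos: [0.5805, 0.1857, 0.2688]
tcp_rot: [159.2, 59.4, 10.5]
contact_force: [0.9, -0.4, -0.7]
opening: 0.0854
```

Run:
```python
from st import *
d=cap('wrist','w2.png');pickle.dump(d,open('w2.pkl','wb'))
```

```text
J [-51.1   1.1  25.5 116.4  13.2  33.5 -93.7] F [ 0.9 -0.4 -0.7] open 0.0854 t 3.2
along 102.30382406057886 lateral in tool mm [ 0.26 17.7  -0.55] tilt 0.9038766758669036
```

View pics/w2.png

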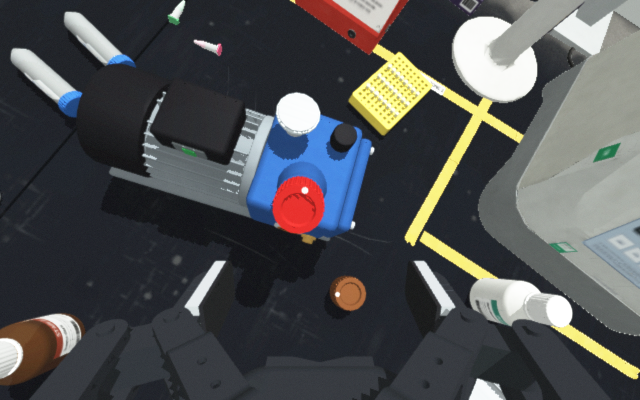

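Run:
```python
from fit2 import *
W=pickle.load(open('w2.pkl','rb'))
cv2.imwrite('pics/w2c.png',cv2.resize(W['img'][80:260,220:400,::-1],None,fx=3.3,fy=3.3,interpolation=cv2.INTER_CUBIC))
r=run(W,(265,165,335,245),None)
p=np.load('pump.npy');M,t=pumpT(p)
H=redmask(W['img'],(265,165,335,245))
P=proj(W,cappts(M@(RIM-.024*A)+t,M@A));print(np.round(sup(P)-sup(H),1)); print('fl',proj(W,M@np.array([.034,-.06,.165])+t))
```

```text
['wrist'] [0.66208609 0.30616392] 10.119550923774522 14.388001238546416 rim [0.6211 0.2115 0.177 ]
[ 0.5  0.9  1.5  0.8  0.8  1.2  1.5  1.1  0.5 -0.3  0.7  1.8  1.6  1.4
 -0.1  0.3  0.9  0.9  1.7  1.4  1.4  1.3  0.9  0.6]
['scene', 'side'] [0.65384423 0.30852778] 14.181263042569825 44.660703404901135 rim [0.6197 0.2112 0.177 ]
['scene', 'side', 'wrist'] [0.65529385 0.3084834 ] 13.971230706732493 63.7726433279231 rim [0.6207 0.2113 0.177 ]
[-0.9 -1.4  0.8  1.3  1.9  1.3  1.3  1.7  1.9  1.6  0.8 -0.   0.9  1.7
  1.3  0.9  0.5  0.7  1.1  0.9  1.5  1.   0.9  0.7  0.2 -0.2]
[ 1.3  1.6  2.   1.1  0.8  1.   1.1  0.6 -0.3 -1.1 -0.2  0.9  0.8  0.6
 -0.2  0.4  1.1  1.2  2.1  1.9  1.9  1.9  1.4  1. ]
fl [[299.84745127 111.24919614]]
```

View pics/w2c.png

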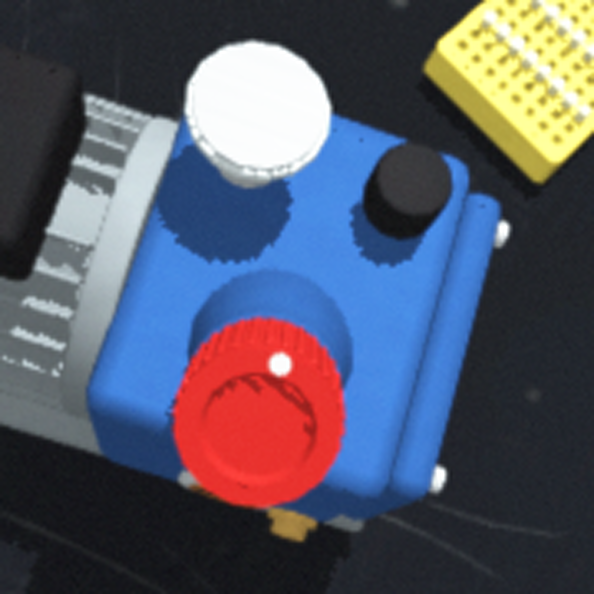

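Run:
```python
from fit2 import *
y=np.radians(12.);M,_=pumpT([0,0,y]);t=np.array([.6212,.2113,.177])-M@RIM;np.save('pump.npy',[t[0],t[1],y])
from st import *
Rt=frame(-A,Rm.apply([0,1,0]))*R.from_euler('x',66,degrees=True)
plan(o,rim+.055*A,Rt,9)
```

```text
J [-51.1   1.1  25.5 116.4  13.2  33.5 -93.6] F [ 0.1 -1.  -0.2] open 0.0853 t 3.25
along 102.45300699984799 lateral in tool mm [ 0.31 18.28 -0.94] tilt 1.0102309768873179
|s|max 5.714892824891819 |w|max 7.401351227985334
[[[5.2,-2.1,0.1],[7.3,-0.1,-0.1]],[[5.3,-2.1,0.4],[7.4,-0.1,-0.0]],[[5.2,-2.0,0.7],[7.3,-0.1,-0.1]],[[5.3,-1.9,0.9],[7.3,-0.1,-0.1]],[[5.2,-1.8,1.1],[7.4,-0.1,-0.1]],[[5.3,-1.6,1.3],[7.3,-0.1,-0.0]],[[5.2,-1.4,1.5],[7.3,-0.1,-0.1]],[[5.3,-1.2,1.7],[7.4,-0.1,-0.1]],[[5.3,-1.0,1.8],[7.3,-0.1,-0.1]]]
```

{"api": "carry_out", "payload": {"series": [[[5.2, -2.1, 0.1], [7.3, -0.1, -0.1]], [[5.3, -2.1, 0.4], [7.4, -0.1, 0]], [[5.2, -2.0, 0.7], [7.3, -0.1, -0.1]], [[5.3, -1.9, 0.9], [7.3, -0.1, -0.1]], [[5.2, -1.8, 1.1], [7.4, -0.1, -0.1]], [[5.3, -1.6, 1.3], [7.3, -0.1, 0]], [[5.2, -1.4, 1.5], [7.3, -0.1, -0.1]], [[5.3, -1.2, 1.7], [7.4, -0.1, -0.1]], [[5.3, -1.0, 1.8], [7.3, -0.1, -0.1]], [[0, 0, 0], [0, 0, 0]]]}}

```text
time: 4.25
tcp_pos: [0.5995, 0.2004, 0.2286]
tcp_rot: [-132.3, 59.4, 11.9]
contact_force: [0.3, 0.0, -0.9]
opening: 0.0854
```

Run:
```python
from st import *
plan(o,rim+.010*A,frame(-A,Rm.apply([0,1,0])),10)
```

```text
J [ -54.3    6.9   30.4  116.8    6.8   27.5 -156.1] F [ 0.3  0.  -0.9] open 0.0854 t 4.25
along 56.43093181853699 lateral in tool mm [ 0.06  0.05 -8.24] tilt 0.5829742458786982
|s|max 4.78539444560216 |w|max 0.14142135623730953
[[[4.6,0.0,0.9],[-0.0,-0.0,0.0]],[[4.7,0.1,0.8],[-0.0,-0.1,0.1]],[[4.6,-0.0,0.9],[-0.0,-0.0,0.0]],[[4.6,-0.0,0.8],[-0.0,-0.1,0.1]],[[4.7,-0.0,0.9],[-0.0,-0.0,-0.0]],[[4.6,0.0,0.8],[-0.0,-0.1,0.0]],[[4.7,0.0,0.8],[-0.0,-0.0,0.1]],[[4.6,0.0,0.9],[-0.0,-0.1,0.0]],[[4.7,0.0,0.8],[-0.0,0.0,0.0]],[[4.6,0.0,0.8],[-0.0,-0.0,0.1]]]
```

{"api": "carry_out", "payload": {"series": [[[4.6, 0, 1.2], [0, 0, 0]], [[4.7, 0, 1.2], [0, -0.1, 0.1]], [[4.6, 0, 1], [0, 0, 0]], [[4.6, 0, 1], [0, -0.1, 0.1]], [[4.7, 0, 1], [0, 0, 0]], [[4.6, 0, 0.8], [0, -0.1, 0]], [[4.7, 0, 0.8], [0, 0, 0.1]], [[4.6, 0, 0.8], [0, -0.1, 0]], [[4.7, 0, 0.8], [0, 0, 0]], [[0, 0, 0], [0, 0, 0]]]}}

```text
time: 5.25
tcp_pos: [0.616, 0.21, 0.1872]
tcp_rot: [-132.7, 59.9, 12.0]
contact_force: [-0.6, -0.4, -0.9]
opening: 0.0852
```

Run:
```python
from st import *
W=cap('wrist','w3.png')
plan(o,rim-.021*A,frame(-A,Rm.apply([0,1,0])),8)
P=proj(W,cappts(rim-.024*A,A));H=redmask(W['img'],(150,60,500,330))
print(np.round(sup(P)-sup(H),1))
```

```text
J [ -51.    12.5   28.1  116.7    1.6   22.8 -151.5] F [-0.6 -0.4 -0.9] open 0.0852 t 5.25
along 11.524693562438149 lateral in tool mm [ 0.   -0.19 -0.41] tilt 0.13024011591576376
|s|max 4.1012193308819755 |w|max 0.1
[[[4.1,0.0,0.1],[-0.0,-0.0,0.0]],[[4.0,0.1,0.0],[-0.0,-0.0,0.0]],[[4.1,-0.0,0.1],[-0.0,-0.0,0.0]],[[4.1,0.0,0.0],[-0.0,-0.0,0.1]],[[4.0,0.0,0.1],[-0.0,-0.0,-0.0]],[[4.1,0.1,0.0],[-0.0,-0.1,-0.0]],[[4.1,-0.0,0.1],[-0.0,0.0,-0.0]],[[4.0,0.0,0.0],[-0.0,0.0,0.0]]]
[ 1.7  2.1  1.9  1.8  2.1  2.1  2.3  2.1  2.1  1.8  2.3  2.5  1.8  0.1
  0.7  1.2  1.5  1.7  1.6  1.7  1.9  1.7  1.  -0. ]
```

View pics/w3.png

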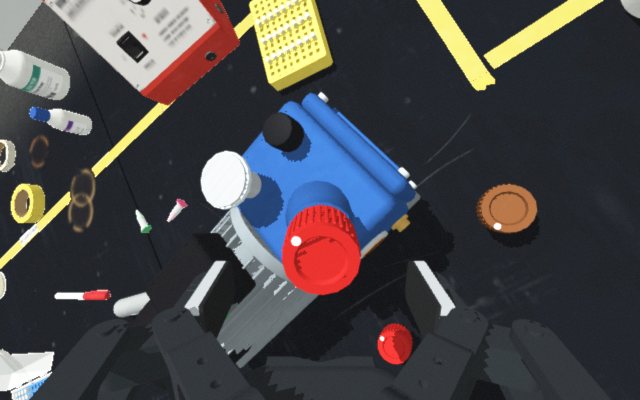

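{"api": "carry_out", "payload": {"series": [[[4.1, 0, 0.1], [0, 0, 0]], [[4.0, 0.1, 0.1], [0, 0, 0]], [[4.1, 0, 0], [0, 0, 0]], [[4.1, 0, 0], [0, 0, 0.1]], [[4.0, 0, 0.1], [0, 0, 0]], [[4.1, 0.1, 0], [0, -0.1, 0]], [[4, 0, 0.1], [0, 0, 0]], [[4.0, 0, 0], [0, 0, 0]], [[0, 0, 0], [0, 0, 0]]]}}

```text
time: 6.2
tcp_pos: [0.6333, 0.2138, 0.1572]
tcp_rot: [-132.7, 60.0, 12.1]
contact_force: [0.1, -0.5, -0.6]
opening: 0.0853
```

Run:
```python
from st import *
W=cap('wrist','w4.png')
```

```text
J [ -47.3   16.6   25.2  116.    -2.1   19.4 -148.2] F [ 0.1 -0.5 -0.6] open 0.0853 t 6.2
along -23.33881141519504 lateral in tool mm [ 0.   -0.52 -0.53] tilt 0.05687714427977728
```

View pics/w4.png

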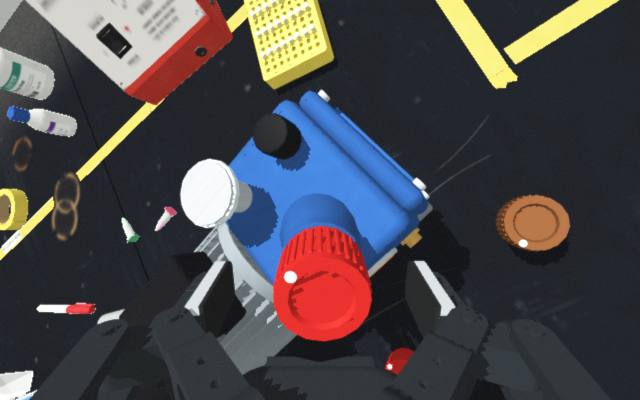

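Run:
```python
from st import *
W=cap('wrist')
for x in (0,-.006,-.013,-.019): print(x,[np.round(proj(W,o['tcp_pos']+Rm.apply([x,s*.0427,z]))[0]).tolist() for s in(-1,1) for z in(-.011,.011)])
```

```text
J [ -47.3   16.6   25.3  116.    -2.1   19.4 -148.2] F [-0.4 -0.5  0.3] open 0.0855 t 6.25
along -23.131221163548382 lateral in tool mm [ 0.   -0.62 -0.62] tilt 0.07014482229870468
0 [[239.0, 244.0], [242.0, 280.0], [402.0, 244.0], [399.0, 280.0]]
-0.006 [[236.0, 249.0], [240.0, 286.0], [405.0, 249.0], [402.0, 286.0]]
-0.013 [[232.0, 255.0], [236.0, 294.0], [409.0, 255.0], [405.0, 294.0]]
-0.019 [[229.0, 261.0], [233.0, 302.0], [413.0, 262.0], [408.0, 302.0]]
```

{"api": "carry_out", "payload": {"series": [[[0, 0.5, 0.5], [0, 0, 0]], [[0, 0, 0], [0, 0, 0]], [[0, 0, 0], [0, 0, 0]], [[0, 0, 0], [0, 0, 0]], [[0, 0, 0], [0, 0, 0]]], "grip": 0}}

```text
time: 6.8
tcp_pos: [0.6323, 0.2135, 0.1583]
tcp_rot: [-132.6, 59.9, 12.2]
contact_force: [1.1, -0.2, -1.2]
opening: 0.043
```

Run:
```python
from st import *
```

```text
J [ -47.4   16.4   25.3  116.1   -2.    19.5 -148.3] F [ 1.1 -0.2 -1.2] open 0.043 t 6.8
along -21.880549841403294 lateral in tool mm [ 0.   -0.22 -0.37] tilt 0.11188055503239709
```

{"api": "carry_out", "payload": {"series": [[[-0.2, 0, 0], [-5, 0, 0]], [[-0.2, 0, 0], [-6, 0, 0]], [[-0.2, 0, 0], [-6, 0, 0]], [[-0.2, 0, 0], [-6, 0, 0]], [[0, 0, 0], [0, 0, 0]]]}}

```text
time: 7.3
tcp_pos: [0.6317, 0.2125, 0.1581]
tcp_rot: [-156.6, 60.0, 12.0]
contact_force: [-0.8, -0.2, -1.1]
opening: 0.0436
```

```bash
cat >> st.py <<'E'
# turn angle of tool about -x relative to ref (unscrewing positive)
x=np.cross([0,0,1],A);x/=np.linalg.norm(x);yy=np.cross(A,x);ty=Rm.apply([0,1,0])
print('turn angle ccw',round(np.degrees(np.arctan2(ty@yy,ty@x)),1))
E
python3 - <<'E'
from st import *
E
```

```text
J [ -42.3   15.8   19.3  116.1    3.9   19.7 -129.8] F [-0.8 -0.2 -1.1] open 0.0436 t 7.3
along -21.61904106556718 lateral in tool mm [-0.    1.09 -0.06] tilt 0.03494888896523837
turn angle ccw -23.4
```

{"api": "carry_out", "payload": {"series": [[[-0.3, -0.6, 0], [-6, 0, 0]], [[-0.3, -0.1, 0], [-7, 0, 0]], [[-0.2, 0, 0], [-7, 0, 0]], [[-0.2, 0, 0], [-7, 0, 0]], [[-0.2, 0, 0], [-7, 0, 0]], [[-0.2, 0, 0], [-7, 0, 0]], [[-0.2, 0, 0], [-7, 0, 0]], [[0, 0, 0], [0, 0, 0]]]}}

```text
time: 8.1
tcp_pos: [0.6316, 0.2122, 0.1591]
tcp_rot: [154.5, 59.9, 11.9]
contact_force: [-0.8, -0.0, 0.6]
opening: 0.0436
```

Run:
```python
from st import *
W=cap('wrist','w5.png')
```

```text
J [-32.   15.    7.2 115.8  14.1  20.5 -90.2] F [-0.8 -0.   0.6] open 0.0436 t 8.1
along -20.72050348511736 lateral in tool mm [0.   1.19 0.55] tilt 0.0931575819545472
turn angle ccw 25.3
```

View pics/w5.png

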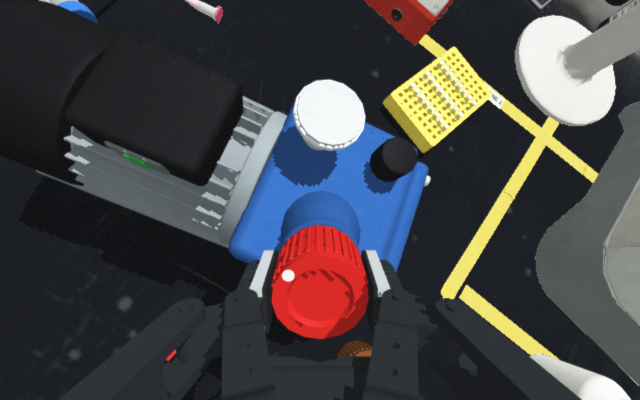

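{"api": "carry_out", "payload": {"series": [[[-0.4, -0.4, -0.3], [-7, 0, 0]], [[-0.4, -0.2, 0], [-7, 0, 0]], [[-0.4, 0, 0], [-7.5, 0, 0]], [[-0.3, 0, 0], [-7.5, 0, 0]], [[-0.2, 0, 0], [-7.5, 0, 0]], [[-0.2, 0, 0], [-7.5, 0, 0]], [[-0.2, 0, 0], [-7.5, 0, 0]], [[-0.2, 0, 0], [-7.5, 0, 0]], [[-0.2, 0, 0], [-7.5, 0, 0]], [[0, 0, 0], [0, 0, 0]]]}}

```text
time: 9.15
tcp_pos: [0.6315, 0.2116, 0.1611]
tcp_rot: [87.7, 59.9, 11.7]
contact_force: [-0.7, -0.0, 0.9]
opening: 0.0434
```

Run:
```python
from st import *
```

```text
J [-18.6  14.9  -8.3 115.4  25.1  22.3 -33. ] F [-0.7 -0.   0.9] open 0.0434 t 9.15
along -18.850601675429107 lateral in tool mm [0.01 0.8  1.89] tilt 0.20166240334510707
turn angle ccw 92.0
```

{"api": "carry_out", "payload": {"series": [[[-0.4, -0.3, -0.6], [-7, 0, 0]], [[-0.4, -0.2, -0.6], [-7, 0, 0]], [[-0.4, 0, 0], [-7.5, 0, 0]], [[-0.3, 0, 0], [-7.5, 0, 0]], [[-0.2, 0, 0], [-7.5, 0, 0]], [[-0.2, 0, 0], [-7.5, 0, 0]], [[-0.2, 0, 0], [-7.5, 0, 0]], [[-0.2, 0, 0], [-7.5, 0, 0]], [[-0.2, 0, 0], [-7.5, 0, 0]], [[0, 0, 0], [0, 0, 0]]]}}

```text
time: 10.15
tcp_pos: [0.6311, 0.2122, 0.1631]
tcp_rot: [21.9, 59.8, 11.7]
contact_force: [-1.8, -1.0, 1.0]
opening: 0.0434
```

Run:
```python
from st import *
```

```text
J [ -6.4  15.6 -22.5 115.1  33.8  24.5  25.4] F [-1.8 -1.   1. ] open 0.0434 t 10.15
along -16.95165800441971 lateral in tool mm [ 0.01 -0.43  1.94] tilt 0.26916087474627676
turn angle ccw 157.9
```

{"api": "carry_out", "payload": {"series": [[[-0.4, 0, -0.8], [-7, 0, 0]], [[-0.4, 0.1, -0.6], [-7, 0, 0]], [[-0.3, 0, -0.3], [-7.5, 0, 0]], [[-0.3, 0, -0.2], [-7.5, 0, 0]], [[-0.2, 0, 0], [-7.5, 0, 0]], [[-0.2, 0, 0], [-7.5, 0, 0]], [[-0.2, 0, 0], [-7.5, 0, 0]], [[-0.2, 0, 0], [-7.5, 0, 0]], [[-0.2, 0, 0], [-7.5, 0, 0]], [[0, 0, 0], [0, 0, 0]]]}}

```text
time: 11.15
tcp_pos: [0.6296, 0.213, 0.1645]
tcp_rot: [-43.2, 59.7, 11.8]
contact_force: [-2.7, -1.5, 2.1]
opening: 0.0428
```

Run:
```python
from st import *
```

```text
J [  4.9  17.  -35.9 115.   41.6  27.   84.2] F [-2.7 -1.5  2.1] open 0.0428 t 11.15
along -15.136305564630932 lateral in tool mm [ 0.01 -0.88  0.81] tilt 0.3195248980212644
turn angle ccw -136.9
```

{"api": "carry_out", "payload": {"series": [[[-0.3, 0.3, -0.4], [-7, 0, 0]], [[-0.3, 0.3, -0.3], [-7.5, 0, 0]], [[-0.3, 0, 0], [-7.5, 0, 0]], [[-0.3, 0, 0], [-7.5, 0, 0]], [[-0.2, 0, 0], [-7.5, 0, 0]], [[-0.2, 0, 0], [-7.5, 0, 0]], [[-0.2, 0, 0], [-7, 0, 0]], [[0, 0, 0], [0, 0, 0]], [[0, 0, 0], [0, 0, 0]]]}}

```text
time: 12.05
tcp_pos: [0.6283, 0.2124, 0.1652]
tcp_rot: [-93.0, 59.7, 11.7]
contact_force: [-2.7, 0.0, 3.3]
opening: 0.043
```

Run:
```python
from st import *
W=cap('wrist','w6.png')
```

```text
J [ 13.   18.8 -45.8 114.9  47.4  29.7 129.4] F [-2.7  0.   3.3] open 0.043 t 12.05
along -13.761061219828578 lateral in tool mm [ 0.   -0.31 -0.38] tilt 0.2913588994087232
turn angle ccw -87.3
```

View pics/w6.png

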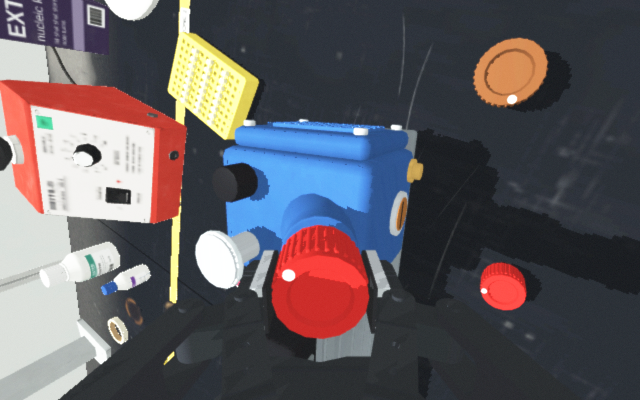

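{"api": "carry_out", "payload": {"series": [[[0, 0, 0], [0, 0, 0]], [[0, 0, 0], [0, 0, 0]], [[0, 0, 0], [0, 0, 0]], [[0, 0, 0], [0, 0, 0]], [[-4, 0, 0], [0, 0, 0]], [[-8, 0, 0], [0, 0, 0]], [[-10, 0, 0], [0, 0, 0]], [[-10, 0, 0], [0, 0, 0]], [[-8, 0, 0], [0, 0, 0]], [[0, 0, 0], [0, 0, 0]]], "grip": 100}}

```text
time: 13.1
tcp_pos: [0.6068, 0.2085, 0.2021]
tcp_rot: [-92.5, 59.8, 11.8]
contact_force: [-0.1, 0.1, -0.2]
opening: 0.0852
```

Run:
```python
from st import *
W=cap('wrist','w7.png')
```

```text
J [ 18.   13.9 -50.6 115.4  39.   31.6 136. ] F [-0.1  0.1 -0.2] open 0.0852 t 13.1
along 29.039814711507344 lateral in tool mm [-0.    0.16  0.3 ] tilt 0.26958490053593864
turn angle ccw -87.7
```

View pics/w7.png

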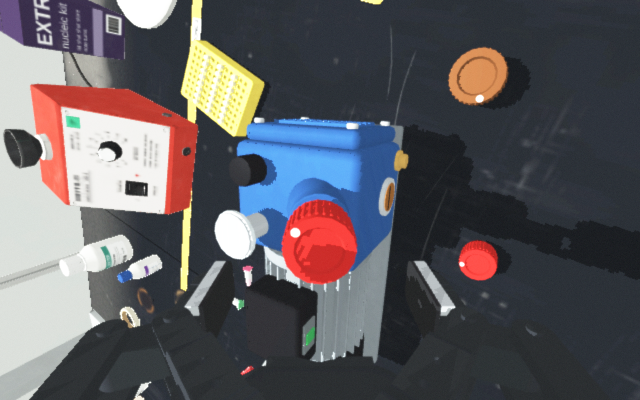

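{"api": "carry_out", "payload": {"series": [[[0, 0, 0], [8.4, 0, 0]], [[0, 0, 0], [8.4, 0, 0]], [[0, 0, 0], [8.4, 0, 0]], [[0, 0, 0], [8.4, 0, 0]], [[0, 0, 0], [8.4, 0, 0]], [[0, 0, 0], [8.4, 0, 0]], [[0, 0, 0], [8.4, 0, 0]], [[0, 0, 0], [8.4, 0, 0]], [[0, 0, 0], [8.4, 0, 0]], [[0, 0, 0], [8.4, 0, 0]]]}}

```text
time: 14.15
tcp_pos: [0.6059, 0.207, 0.1984]
tcp_rot: [-6.5, 60.1, 11.7]
contact_force: [-0.2, -0.1, 0.2]
opening: 0.0857
```

{"api": "carry_out", "payload": {"series": [[[0, 0, 0], [8.4, 0, 0]], [[0, 0, 0], [8.4, 0, 0]], [[0, 0, 0], [8.4, 0, 0]], [[0, 0, 0], [8.4, 0, 0]], [[0, 0, 0], [8.4, 0, 0]], [[0, 0, 0], [8.4, 0, 0]], [[0, 0, 0], [8.4, 0, 0]], [[0, 0, 0], [8.4, 0, 0]], [[0, 0, 0], [8.4, 0, 0]], [[0, 0, 0], [8.4, 0, 0]]]}}

```text
time: 15.15
tcp_pos: [0.6044, 0.2064, 0.1939]
tcp_rot: [79.4, 60.5, 11.6]
contact_force: [-0.4, -0.5, 0.4]
opening: 0.0854
```

Run:
```python
from st import *
```

```text
J [ -8.3  10.5 -20.3 116.3  25.2  27.3 -24.9] F [-0.4 -0.5  0.4] open 0.0854 t 15.15
along 23.382231087669265 lateral in tool mm [ 0.06 -6.75  0.06] tilt 0.5053305451023745
turn angle ccw 100.3
```

Run:
```python
from st import *
Rt=frame(-A,Rm.apply([0,1,0]))*R.from_euler('x',120,degrees=True)
plan(o,rim+.03*A,Rt,15)
```

```text
J [ -8.3  10.5 -20.3 116.3  25.2  27.3 -24.9] F [-0.4 -0.5  0.4] open 0.0854 t 15.15
along 23.382231087669265 lateral in tool mm [ 0.06 -6.75  0.06] tilt 0.5053305451023745
turn angle ccw 100.3
|s|max 0.7348469228349535 |w|max 8.001249902359007
[[[-0.4,0.4,-0.0],[8.0,0.0,0.0]],[[-0.5,0.5,-0.1],[8.0,0.1,0.0]],[[-0.4,0.4,-0.1],[8.0,0.0,0.0]],[[-0.5,0.4,-0.2],[8.0,0.1,0.0]],[[-0.4,0.4,-0.2],[8.0,0.0,0.1]],[[-0.5,0.3,-0.3],[8.0,0.0,-0.0]],[[-0.4,0.3,-0.4],[8.0,0.1,-0.0]],[[-0.5,0.3,-0.3],[8.0,0.0,0.0]],[[-0.4,0.2,-0.4],[8.0,0.1,0.0]],[[-0.4,0.1,-0.5],[8.0,-0.0,0.0]]]
[[[-0.5,0.1,-0.4],[8.0,0.0,0.0]],[[-0.4,-0.0,-0.5],[8.0,0.1,0.1]],[[-0.5,-0.1,-0.4],[8.0,0.0,-0.0]],[[-0.4,-0.1,-0.4],[8.0,0.0,-0.0]],[[-0.5,-0.2,-0.5],[8.0,0.1,-0.0]]]
```

{"api": "carry_out", "payload": {"series": [[[-0.7, 0.6, 0], [8.0, 0, 0]], [[-0.7, 0.7, -0.1], [8.0, 0.1, 0]], [[-0.7, 0.6, -0.1], [8.0, 0, 0]], [[-0.7, 0.6, -0.2], [8.0, 0.1, 0]], [[-0.6, 0.6, -0.3], [8.0, 0, 0.1]], [[-0.6, 0.5, -0.4], [8.0, 0, 0]], [[-0.6, 0.4, -0.5], [8.0, 0.1, 0]], [[-0.6, 0.3, -0.5], [8.0, 0, 0]], [[-0.6, 0.2, -0.5], [8.0, 0.1, 0]], [[-0.6, 0.1, -0.6], [8.0, 0, 0]]]}}

```text
time: 16.15
tcp_pos: [0.6046, 0.2075, 0.1978]
tcp_rot: [163.1, 60.6, 12.0]
contact_force: [-0.3, -0.4, -0.6]
opening: 0.0853
```

{"api": "carry_out", "payload": {"series": [[[-0.6, 0.1, -0.5], [8.0, 0, 0]], [[-0.5, 0, -0.5], [8.0, 0.1, 0.1]], [[-0.5, -0.1, -0.5], [8.0, 0, 0]], [[-0.4, -0.1, -0.4], [8.0, 0, 0]], [[0, 0, 0], [0, 0, 0]]]}}

```text
time: 16.65
tcp_pos: [0.6045, 0.208, 0.1985]
tcp_rot: [-163.8, 60.7, 11.7]
contact_force: [0.0, 0.4, -0.0]
opening: 0.0852
```

Run:
```python
from st import *
plan(o,rim-.014*A,frame(-A,Rm.apply([0,1,0])),10)
W=cap('wrist','w8.png')
P=proj(W,cappts(rim-.015*A,A));H=redmask(W['img'],(150,60,500,330));print(np.round(sup(P)-sup(H),1))
```

```text
J [ -25.2    9.6   -1.6  116.1   16.9   26.8 -134.3] F [ 0.   0.4 -0. ] open 0.0852 t 16.65
along 27.126496054918903 lateral in tool mm [0.05 0.9  3.89] tilt 0.7349723187232496
turn angle ccw -16.4
|s|max 4.220189569201839 |w|max 0.1
[[[4.1,-0.1,-0.4],[-0.0,0.1,-0.0]],[[4.1,-0.1,-0.5],[-0.0,0.0,-0.1]],[[4.1,-0.1,-0.4],[-0.0,0.1,0.0]],[[4.1,-0.1,-0.4],[-0.0,0.1,-0.0]],[[4.1,-0.1,-0.4],[-0.0,0.0,-0.1]],[[4.2,-0.1,-0.4],[-0.0,0.1,0.0]],[[4.1,-0.1,-0.5],[-0.0,0.1,-0.0]],[[4.1,-0.1,-0.4],[-0.0,0.0,-0.1]],[[4.1,-0.1,-0.4],[-0.0,0.1,0.0]],[[4.1,-0.1,-0.4],[-0.0,0.1,-0.0]]]
[ 0.8  2.1  2.   2.3  2.5  2.5  2.4  2.6  2.7  2.7  2.3  2.8  2.2  0.3
  0.9  1.   1.3  1.3  1.1  1.4  1.5  1.2  0.8 -0.2]
```

View pics/w8.png

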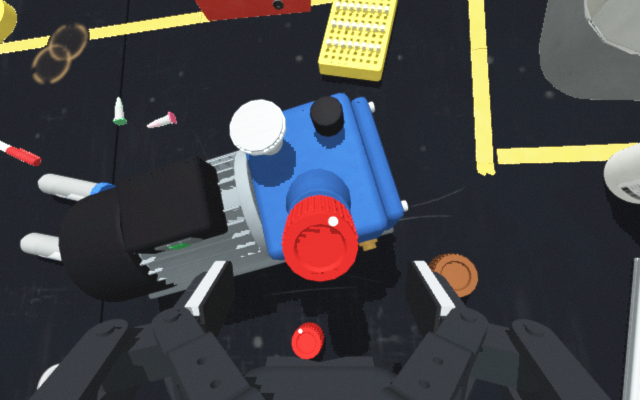

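{"api": "carry_out", "payload": {"series": [[[4.1, -0.1, -0.8], [0, 0.1, 0]], [[4.1, -0.1, -0.8], [0, 0.1, -0.1]], [[4.1, -0.1, -0.7], [0, 0.1, 0]], [[4.1, -0.1, -0.6], [0, 0.1, 0]], [[4.1, -0.1, -0.5], [0, 0, -0.1]], [[4.1, -0.1, -0.4], [0, 0.1, 0]], [[4.1, -0.1, -0.4], [0, 0.1, 0]], [[4.1, -0.1, -0.3], [0, 0, 0]], [[4, -0.1, -0.3], [0, 0.1, 0]], [[0, 0, 0], [0, 0, 0]]]}}

```text
time: 17.7
tcp_pos: [0.6282, 0.2121, 0.1647]
tcp_rot: [-164.4, 60.1, 11.7]
contact_force: [-0.4, 0.1, 0.3]
opening: 0.0851
```

Run:
```python
from st import *
W=cap('wrist','w9.png')
```

```text
J [ -25.6   14.2   -0.4  115.7   19.4   22.1 -136. ] F [-0.4  0.1  0.3] open 0.0851 t 17.7
along -14.127462577206828 lateral in tool mm [ 0.    0.67 -0.08] tilt 0.16662698616806923
turn angle ccw -15.8
```

View pics/w9.png

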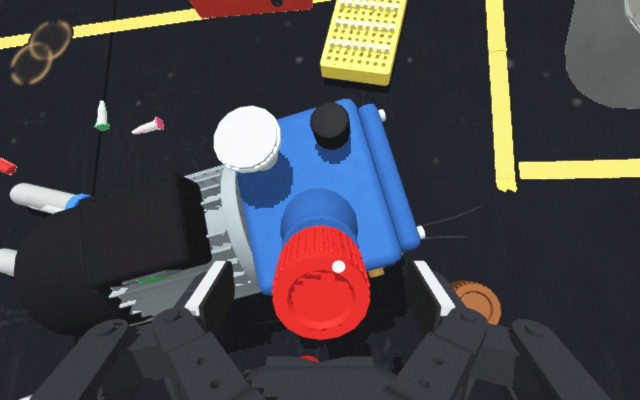

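The jaws are centred on the cap, so I'll close and unscrew the rest.

{"api": "carry_out", "payload": {"series": [[[0.3, -0.5, 0], [0, 0, 0]], [[0, 0, 0], [0, 0, 0]], [[0, 0, 0], [0, 0, 0]], [[0, 0, 0], [0, 0, 0]], [[0, 0, 0], [0, 0, 0]]], "grip": 0}}

```text
time: 18.25
tcp_pos: [0.6281, 0.2118, 0.1656]
tcp_rot: [-164.5, 60.1, 11.6]
contact_force: [-0.2, 0.0, -1.3]
opening: 0.0431
```

{"api": "carry_out", "payload": {"series": [[[-0.2, 0, 0], [-6, 0, 0]], [[-0.2, 0, 0], [-7, 0, 0]], [[-0.2, 0, 0], [-7, 0, 0]], [[-0.2, 0, 0], [-7, 0, 0]], [[-0.2, 0, 0], [-7, 0, 0]], [[-0.2, 0, 0], [-7, 0, 0]], [[-0.2, 0, 0], [-7, 0, 0]], [[0, 0, 0], [0, 0, 0]]]}}

```text
time: 19.05
tcp_pos: [0.6279, 0.2111, 0.1669]
tcp_rot: [145.6, 60.0, 11.5]
contact_force: [-1.0, -0.2, 0.1]
opening: 0.0425
```

Run:
```python
from st import *
```

```text
J [-16.   14.2 -11.3 115.4  26.1  23.5 -92. ] F [-1.  -0.2  0.1] open 0.0425 t 19.05
along -11.949627012120914 lateral in tool mm [0.01 1.62 0.4 ] tilt 0.23514647478618808
turn angle ccw 34.0
```

{"api": "carry_out", "payload": {"series": [[[-0.3, -0.5, 0], [-7, 0, 0]], [[-0.3, -0.4, 0], [-7.5, 0, 0]], [[-0.2, -0.2, 0], [-7.5, 0, 0]], [[-0.2, 0, 0], [-7.5, 0, 0]], [[-0.2, 0, -0.2], [-7.5, 0, 0]], [[-0.2, 0, -0.2], [-7.5, 0, 0]], [[-0.2, 0, -0.1], [-7.5, 0, 0]], [[-0.2, 0, 0], [-7.5, 0, 0]], [[-0.2, 0, 0], [-7.5, 0, 0]], [[0, 0, 0], [0, 0, 0]]]}}

```text
time: 20.05
tcp_pos: [0.6271, 0.2113, 0.1688]
tcp_rot: [77.6, 59.9, 11.5]
contact_force: [-2.1, -0.6, 1.1]
opening: 0.0429
```

Run:
```python
from st import *
```

```text
J [ -3.9  15.  -25.4 115.2  34.2  25.6 -30.9] F [-2.1 -0.6  1.1] open 0.0429 t 20.05
along -10.051677451899627 lateral in tool mm [0.01 0.64 1.37] tilt 0.28334190550113597
turn angle ccw 102.0
```

{"api": "carry_out", "payload": {"series": [[[-0.3, -0.2, -0.5], [-7, 0, 0]], [[-0.3, -0.2, -0.4], [-7.5, 0, 0]], [[-0.2, 0, -0.3], [-7.5, 0, 0]], [[-0.2, 0, -0.1], [-7.5, 0, 0]], [[-0.2, 0, -0.1], [-7.5, 0, 0]], [[-0.2, 0, 0], [-7.5, 0, 0]], [[-0.2, 0, 0], [-7.5, 0, 0]], [[-0.2, 0, 0], [-7.5, 0, 0]], [[-0.2, 0, 0], [-7.5, 0, 0]], [[0, 0, 0], [0, 0, 0]]]}}

```text
time: 21.05
tcp_pos: [0.6263, 0.2117, 0.1705]
tcp_rot: [10.8, 59.8, 11.4]
contact_force: [-1.0, 0.2, 1.1]
opening: 0.0429
```

Run:
```python
from st import *
```

```text
J [  7.2  16.7 -38.7 115.   41.8  28.2  29.8] F [-1.   0.2  1.1] open 0.0429 t 21.05
along -8.203711482699193 lateral in tool mm [ 0.01 -0.43  1.22] tilt 0.3447929024554393
turn angle ccw 168.7
```

{"api": "carry_out", "payload": {"series": [[[-0.3, 0.1, -0.4], [-7, 0, 0]], [[-0.2, 0.1, -0.4], [-7.5, 0, 0]], [[-0.2, 0, -0.2], [-7.5, 0, 0]], [[-0.2, 0, -0.1], [-7.5, 0, 0]], [[-0.2, 0, 0], [-7.5, 0, 0]], [[-0.2, 0, 0], [-7.5, 0, 0]], [[-0.2, 0, 0], [-7.5, 0, 0]], [[-0.2, 0, 0], [-7.5, 0, 0]], [[-0.2, 0, 0], [-7.5, 0, 0]], [[0, 0, 0], [0, 0, 0]]]}}

```text
time: 22.05
tcp_pos: [0.6255, 0.2116, 0.1721]
tcp_rot: [-55.2, 59.7, 11.4]
contact_force: [-3.0, -0.7, 1.8]
opening: 0.0431
```

{"api": "carry_out", "payload": {"series": [[[-0.3, 0.2, -0.2], [-7, 0, 0]], [[-0.3, 0.1, -0.1], [-7.5, 0, 0]], [[-0.2, 0, 0], [-7.5, 0, 0]], [[0, 0, 0], [0, 0, 0]]]}}

```text
time: 22.45
tcp_pos: [0.6248, 0.2116, 0.1724]
tcp_rot: [-76.4, 59.7, 11.4]
contact_force: [-2.5, -0.3, 2.2]
opening: 0.0432
```

Run:
```python
from st import *
W=cap('wrist','w10.png')
```

```text
J [ 20.7  20.6 -55.8 114.8  51.8  33.2 109.4] F [-2.5 -0.3  2.2] open 0.0432 t 22.45
along -5.7550732427226485 lateral in tool mm [ 0.01 -0.88 -0.28] tilt 0.41152242731700084
turn angle ccw -104.1
```

View pics/w10.png

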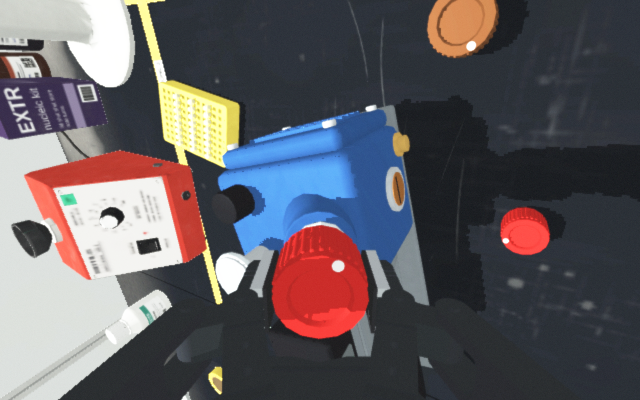

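{"api": "carry_out", "payload": {"series": [[[-0.5, 0.2, 0], [-4, 0, 0]], [[-1, 0, 0], [0, 0, 0]], [[-1, 0, 0], [0, 0, 0]], [[-1, 0, 0], [0, 0, 0]], [[0, 0, 0], [0, 0, 0]]]}}

```text
time: 23.0
tcp_pos: [0.6226, 0.2108, 0.1747]
tcp_rot: [-79.3, 59.8, 11.3]
contact_force: [0.5, 0.4, -0.9]
opening: 0.0427
```

Run:
```python
from st import *
W=cap('side','s1.png')
cv2.imwrite('pics/s1c.png',cv2.resize(W['img'][190:330,190:360,::-1],None,fx=4,fy=4,interpolation=cv2.INTER_CUBIC))
```

```text
J [ 21.5  20.4 -56.6 114.9  51.5  33.5 112.4] F [ 0.5  0.4 -0.9] open 0.0427 t 23.0
along -2.6358755851484093 lateral in tool mm [ 0.   -0.13 -0.79] tilt 0.40400193756775227
turn angle ccw -101.3
```

View pics/s1c.png

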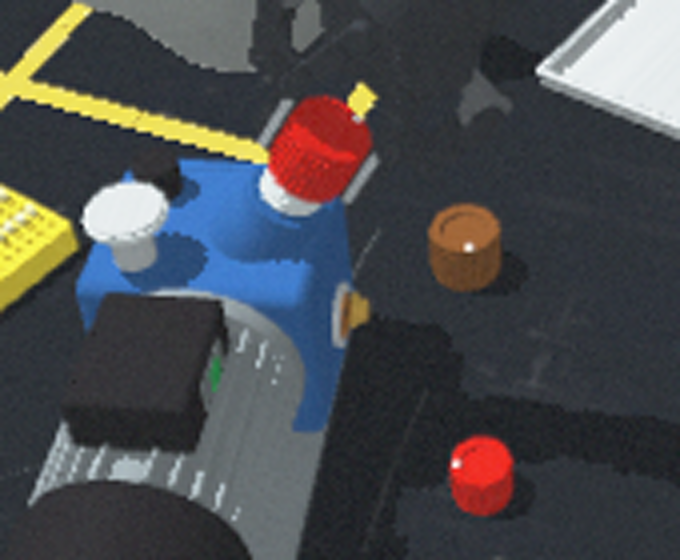

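{"api": "carry_out", "payload": {"series": [[[-1.5, 0, 0], [0, 0, 0]], [[-2, 0, 0], [0, 0, 0]], [[-2, 0, 0], [0, 0, 0]], [[-3, 0, 0], [0, 0, 0]], [[-4, 0, 0], [0, 0, 0]], [[-5, 0, 0], [0, 0, 0]], [[-6, 0, 0], [0, 0, 0]], [[-8, 0, 0], [0, 0, 0]], [[-8, 0, 0], [0, 0, 0]], [[-8, 0, 0], [0, 0, 0]]]}}

```text
time: 24.05
tcp_pos: [0.5967, 0.2058, 0.218]
tcp_rot: [-79.3, 59.9, 11.3]
contact_force: [1.2, -0.0, -1.2]
opening: 0.0429
```

Run:
```python
from st import *
W=cap('wrist','w11.png')
T=cap('scene','t.png');S=cap('side')
pickle.dump((T,S),open('ts.pkl','wb'))
a=cv2.resize(T['img'][150:290,300:500,::-1],None,fx=4,fy=4,interpolation=cv2.INTER_CUBIC);cv2.imwrite('pics/tr_sc.png',a)
a=cv2.resize(S['img'][140:260,270:430,::-1],None,fx=4,fy=4,interpolation=cv2.INTER_CUBIC);cv2.imwrite('pics/tr_si.png',a)
```

```text
J [ 28.9  14.4 -63.3 115.3  41.1  35.2 120.7] F [ 1.2 -0.  -1.2] open 0.0429 t 24.05
along 48.0394988065521 lateral in tool mm [-0.    1.13 -0.55] tilt 0.3779658168692119
turn angle ccw -101.4
```

View pics/w11.png

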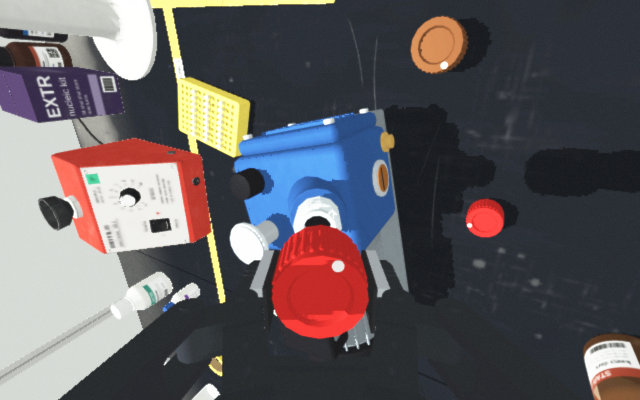

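View pics/tr_sc.png

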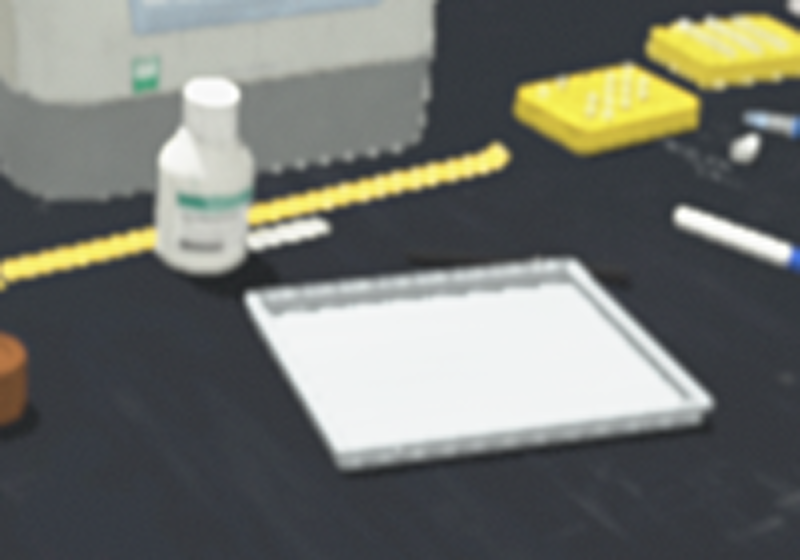

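View pics/tr_si.png

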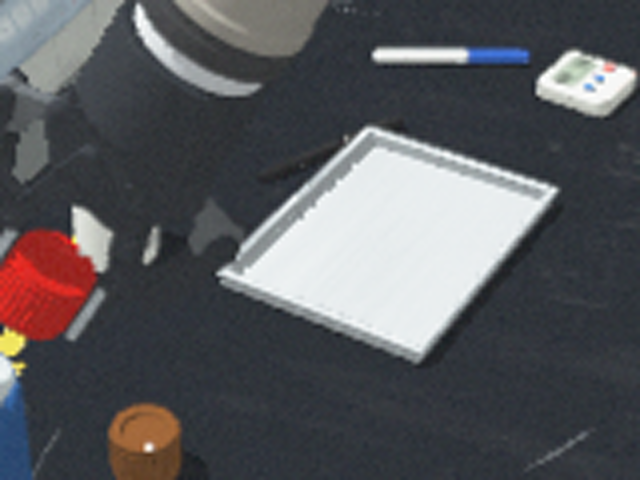

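Run:
```python
from st import *
T,S=pickle.load(open('ts.pkl','rb'))
# corner order: far-left, far-right, near-right, near-left
o1=[(361.75,223.25),(444.5,215.5),(477.5,251.25),(385,264.5)]
o2=[(325.5,208.75),(362.5,171.75),(409,187),(374.5,229.5)]
C=np.array([[.08,.11,.014],[.08,-.11,.014],[-.08,-.11,.014],[-.08,.11,.014]])
for nm in(1,2,3):
    def res(p):
        c,s=np.cos(p[2]),np.sin(p[2]);Q=C@np.array([[c,-s,0],[s,c,0],[0,0,1]]).T+[p[0],p[1],0]
        r=[]
        if nm&1:r+=list((proj(T,Q)-o1).ravel())
        if nm&2:r+=list((proj(S,Q)-o2).ravel())
        return r
    s=least_squares(res,[.48,-.18,.3]);print(s.x,np.degrees(s.x[2]),np.round(s.fun,1))
np.save('tray.npy',s.x)
print(np.round(Rm.as_matrix(),3))
b=tri([(D['scene'],350,180),(D['side'],298,173)]);print('bottle top-ish',b)
```

```text
J [ 28.9  14.4 -63.3 115.3  41.2  35.2 120.6] F [ 0.6 -0.1 -0.9] open 0.043 t 24.2
along 47.96059148147782 lateral in tool mm [ 0.    0.6  -0.52] tilt 0.4216167640139516
turn angle ccw -101.4
[ 0.4805318  -0.1762191  -0.28967684] -16.59726016152426 [ 1.3  1.3 -1.2  1.1 -0.4  0.5  0.3 -1.8]
[ 0.48313777 -0.17453295 -0.2810489 ] -16.102915899769155 [-0.2 -0.4  0.   1.2 -0.4  1.2  0.6 -1.4]
[ 0.48183623 -0.17619637 -0.28627623] -16.402419740391394 [ 1.   1.2 -1.8  0.9 -0.9  0.1  0.1 -2.   0.3 -0.9  0.7  1.   0.2  1.1
  0.9 -1.7]
[[ 0.493 -0.869 -0.034]
 [ 0.098  0.017  0.995]
 [-0.864 -0.494  0.094]]
bottle top-ish (array([ 0.67496506, -0.10647525,  0.10401853]), [np.float64(0.004776218683636595), np.float64(0.004776218683636675)])
```

```bash
cat > mv.py <<'E'
from st import *
def dirv(deg): return np.array([np.cos(np.radians(deg)),np.sin(np.radians(deg)),0])
DOWN=np.array([0,0,-1.])
E
python3 - <<'E'
from mv import *
y0=Rm.apply([0,1,0]);print('ydir',np.degrees(np.arctan2(y0[1],y0[0])))
x1=(Rm.apply([1,0,0])+DOWN)
plan(o,np.array([.50,.08,.27]),frame(x1,dirv(179-60)),10)
E
```

```text
J [ 28.9  14.4 -63.3 115.3  41.2  35.2 120.6] F [ 0.6 -0.1 -0.9] open 0.043 t 24.2
along 47.96059148147782 lateral in tool mm [ 0.    0.6  -0.52] tilt 0.4216167640139516
turn angle ccw -101.4
ydir 178.8814259351944
|s|max 16.79166459884189 |w|max 6.410148204214939
[[[-10.5,5.7,-11.7],[6.2,1.1,1.2]],[[-10.2,4.6,-12.5],[6.1,1.0,1.2]],[[-9.8,3.4,-13.0],[6.2,1.1,1.2]],[[-9.6,2.2,-13.6],[6.2,1.0,1.1]],[[-9.2,0.9,-13.9],[6.2,1.1,1.2]],[[-9.0,-0.4,-14.1],[6.1,1.0,1.2]],[[-8.8,-1.8,-14.1],[6.2,1.1,1.2]],[[-8.6,-3.0,-14.0],[6.2,1.0,1.2]],[[-8.4,-4.5,-13.8],[6.1,1.1,1.1]],[[-8.2,-5.7,-13.4],[6.2,1.1,1.2]]]
```

{"api": "carry_out", "payload": {"series": [[[-10.5, 5.7, -9], [6.2, 1.1, 1.2]], [[-10.2, 4.6, -12.5], [6.1, 1.0, 1.2]], [[-9.8, 3.4, -13.0], [6.2, 1.1, 1.2]], [[-9.6, 2.2, -13.6], [6.2, 1.0, 1.1]], [[-9.2, 0.9, -13.9], [6.2, 1.1, 1.2]], [[-9.0, -0.4, -14.1], [6.1, 1.0, 1.2]], [[-8.8, -1.8, -14.1], [6.2, 1.1, 1.2]], [[-8.6, -3.0, -14.0], [6.2, 1.0, 1.2]], [[-8.4, -4.5, -13.8], [6.1, 1.1, 1.1]], [[-8.2, -5.7, -13.4], [6.2, 1.1, 1.2]]]}}

```text
time: 25.2
tcp_pos: [0.4924, 0.0814, 0.2683]
tcp_rot: [-13.1, 75.8, 13.2]
contact_force: [-0.4, -0.4, -1.2]
opening: 0.043
```

Run:
```python
from mv import *
print(o['tcp_pos'])
y0=Rm.apply([0,1,0]);print('ydir',np.degrees(np.arctan2(y0[1],y0[0])))
plan(o,np.array([.482,-.176,.16]),frame(DOWN,dirv(70)),18)
```

```text
J [ 47.8  -2.9 -59.5 114.2  -3.5  53.1 106.1] F [-0.4 -0.4 -1.2] open 0.043 t 25.2
along 155.55411889285313 lateral in tool mm [  23.17  -76.68 -105.8 ] tilt 15.836640014338638
turn angle ccw -166.3
[0.49240534 0.08135793 0.26828576]
ydir 115.96241066254389
|s|max 15.610573339887294 |w|max 2.727636339397171
[[[4.9,-12.2,-8.2],[2.6,0.8,-0.1]],[[5.0,-12.6,-7.5],[2.5,0.8,-0.2]],[[5.2,-12.9,-7.0],[2.6,0.8,-0.1]],[[5.3,-13.2,-6.2],[2.5,0.8,-0.2]],[[5.4,-13.4,-5.6],[2.6,0.8,-0.1]],[[5.5,-13.7,-4.9],[2.6,0.8,-0.1]],[[5.6,-13.9,-4.2],[2.5,0.8,-0.2]],[[5.7,-14.0,-3.6],[2.6,0.8,-0.1]],[[5.8,-14.1,-2.8],[2.6,0.8,-0.2]],[[5.8,-14.2,-2.1],[2.5,0.8,-0.1]]]
[[[5.9,-14.3,-1.3],[2.6,0.8,-0.1]],[[6.0,-14.3,-0.7],[2.5,0.8,-0.2]],[[6.0,-14.3,0.1],[2.6,0.8,-0.1]],[[6.0,-14.3,0.8],[2.6,0.7,-0.2]],[[6.0,-14.2,1.5],[2.5,0.8,-0.1]],[[6.1,-14.2,2.2],[2.6,0.8,-0.1]],[[6.0,-14.0,3.0],[2.5,0.8,-0.2]],[[6.1,-13.8,3.6],[2.6,0.8,-0.1]]]
```

{"api": "carry_out", "payload": {"series": [[[4.9, -12.2, -8.2], [3.6, 0.8, -0.1]], [[5.0, -12.6, -7.5], [4, 0.8, -0.2]], [[5.2, -12.9, -7.0], [4, 0.8, -0.1]], [[5.3, -13.2, -6.2], [4, 0.8, -0.2]], [[5.4, -13.4, -5.6], [4, 0.8, -0.1]], [[5.5, -13.7, -4.9], [4, 0.8, -0.1]], [[5.6, -13.9, -4.2], [4, 0.8, -0.2]], [[5.7, -14.0, -3.0], [4, 0.8, -0.1]]]}}

```text
time: 26.0
tcp_pos: [0.4776, -0.0369, 0.2174]
tcp_rot: [12.2, 82.3, 5.4]
contact_force: [0.1, 0.7, -1.6]
opening: 0.0426
```

Run:
```python
from mv import *
print(o['tcp_pos'])
y0=Rm.apply([0,1,0]);print('ydir',np.degrees(np.arctan2(y0[1],y0[0])))
plan(o,np.array([.482,-.176,.14]),frame(DOWN,dirv(45)),10)
```

```text
J [ 52.8   3.8 -54.5 115.9   3.2  54.2  80.1] F [ 0.1  0.7 -1.6] open 0.0426 t 26.0
along 130.96070360941007 lateral in tool mm [  58.79 -244.19  -60.06] tilt 22.34474519402667
turn angle ccw 162.9
[ 0.47764172 -0.03690802  0.21735382]
ydir 83.3525041704097
|s|max 15.987495113369073 |w|max 3.9824615503479754
[[[7.5,-14.0,1.1],[3.8,0.7,-0.4]],[[7.7,-13.8,2.0],[3.8,0.6,-0.4]],[[7.7,-13.6,3.1],[3.9,0.7,-0.4]],[[7.7,-13.3,4.1],[3.8,0.7,-0.4]],[[7.8,-12.9,5.0],[3.8,0.7,-0.4]],[[7.8,-12.6,6.0],[3.8,0.6,-0.4]],[[7.8,-12.0,6.9],[3.8,0.7,-0.5]],[[7.8,-11.5,7.7],[3.9,0.7,-0.4]],[[7.9,-10.9,8.6],[3.8,0.6,-0.4]],[[7.7,-10.2,9.4],[3.8,0.7,-0.4]]]
```

{"api": "carry_out", "payload": {"series": [[[7.5, -14.0, 1.1], [3.8, 0.7, -0.4]], [[7.7, -13.8, 2.0], [3.8, 0.6, -0.4]], [[7.7, -13.6, 3.1], [3.9, 0.7, -0.4]], [[7.7, -13.3, 4.1], [3.8, 0.7, -0.4]], [[7.8, -12.9, 5.0], [3.8, 0.7, -0.4]], [[7.8, -12.6, 6.0], [3.8, 0.6, -0.4]], [[7.8, -12.0, 6.9], [3.8, 0.7, -0.5]], [[7.8, -11.5, 7.7], [3.9, 0.7, -0.4]], [[5, -7, 5], [2, 0.6, -0.4]], [[0, 0, 0], [0, 0, 0]]]}}

```text
time: 27.0
tcp_pos: [0.4785, -0.1648, 0.1436]
tcp_rot: [0.2, 89.7, -40.7]
contact_force: [-0.1, 0.3, -0.4]
opening: 0.0433
```

Run:
```python
from mv import *
print(o['tcp_pos'])
y0=Rm.apply([0,1,0]);print('ydir',np.degrees(np.arctan2(y0[1],y0[0])))
W=cap('wrist','w12.png');T=cap('scene','s12.png');
plan(o,np.array([.482,-.176,.06]),frame(DOWN,y0),10)
```

```text
J [ 50.9  17.1 -43.1 112.4  14.3  55.5  49.9] F [-0.1  0.3 -0.4] open 0.0433 t 27.0
along 79.9836739781035 lateral in tool mm [ 103.5  -345.71  162.26] tilt 29.819390902341258
turn angle ccw 131.1
[ 0.47847794 -0.16482715  0.14360772]
ydir 49.052031113718044
|s|max 8.480566018845677 |w|max 0.1
[[[8.4,-0.6,1.0],[-0.0,0.0,-0.0]],[[8.3,-0.6,0.9],[-0.0,0.1,-0.0]],[[8.4,-0.6,1.0],[-0.0,-0.0,-0.0]],[[8.4,-0.7,0.9],[-0.0,0.0,-0.0]],[[8.3,-0.6,1.0],[-0.0,0.0,-0.0]],[[8.4,-0.6,1.0],[-0.0,0.1,-0.0]],[[8.4,-0.6,1.0],[-0.0,0.0,-0.0]],[[8.3,-0.6,1.0],[-0.0,0.0,-0.0]],[[8.4,-0.6,0.9],[-0.0,0.1,-0.0]],[[8.3,-0.6,1.0],[0.0,-0.0,-0.0]]]
```

View pics/w12.png

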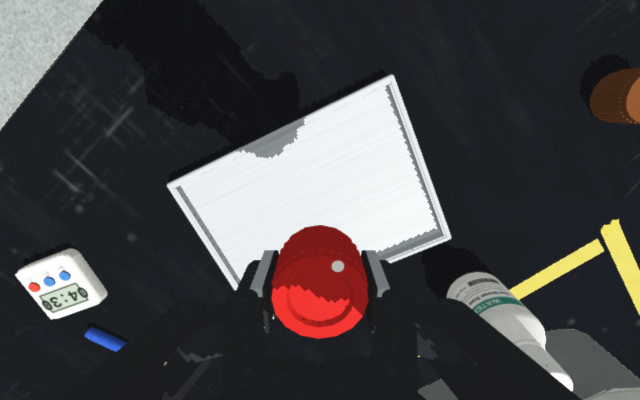

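View pics/s12.png

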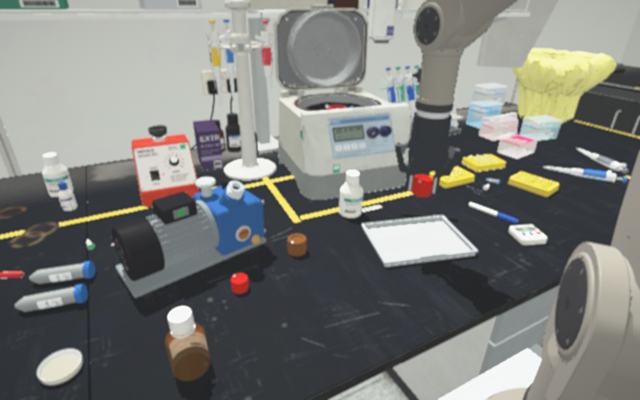

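{"api": "carry_out", "payload": {"series": [[[9, -0.6, 1.0], [0, 0, 0]], [[12, -0.7, 1], [0, 0.1, 0]], [[12, -0.7, 1.0], [0, 0, 0]], [[12, -0.7, 1], [0, 0, 0]], [[12, -0.7, 1.0], [0, 0, 0]], [[12, -0.6, 1.0], [0, 0.1, 0]], [[12, -0.6, 1.0], [0, 0, 0]], [[12, -0.6, 1.0], [0, 0, 0]], [[8, -0.6, 0.9], [0, 0.1, 0]], [[0, 0, 0], [0, 0, 0]]]}}

```text
time: 28.1
tcp_pos: [0.4821, -0.172, 0.0343]
tcp_rot: [99.7, 89.9, 59.3]
contact_force: [-0.8, -0.3, -0.6]
opening: 0.0428
```

Run:
```python
from mv import *
print(o['tcp_pos'],np.degrees(np.arccos(-Rm.as_matrix()[2,0])))
S=cap('side');cv2.imwrite('pics/s13.png',cv2.resize(S['img'][130:260,290:450,::-1],None,fx=4.5,fy=4.5,interpolation=cv2.INTER_CUBIC))
S=cap('scene');cv2.imwrite('pics/s13b.png',cv2.resize(S['img'][170:290,330:490,::-1],None,fx=4.5,fy=4.5,interpolation=cv2.INTER_CUBIC))
plan(o,np.array([.482,-.176,.014]),frame(DOWN,Rm.apply([0,1,0])),5)
```

```text
J [ 46.2  27.1 -38.2 116.3  23.7  44.3  43.2] F [-0.8 -0.3 -0.6] open 0.0428 t 28.1
along -15.746127088482456 lateral in tool mm [ 128.67 -388.22  138.23] tilt 29.95771285755325
turn angle ccw 131.5
[ 0.48209933 -0.17198003  0.03425497] 0.062347342443803924
|s|max 4.173727350941841 |w|max 0.1
[[[4.1,-0.6,0.5],[0.0,-0.0,-0.0]],[[4.0,-0.7,0.5],[0.0,-0.0,-0.0]],[[4.1,-0.6,0.5],[0.0,-0.0,-0.0]],[[4.0,-0.6,0.5],[0.0,-0.0,-0.0]],[[4.1,-0.6,0.5],[0.0,-0.0,-0.1]]]
```

View pics/s13.png

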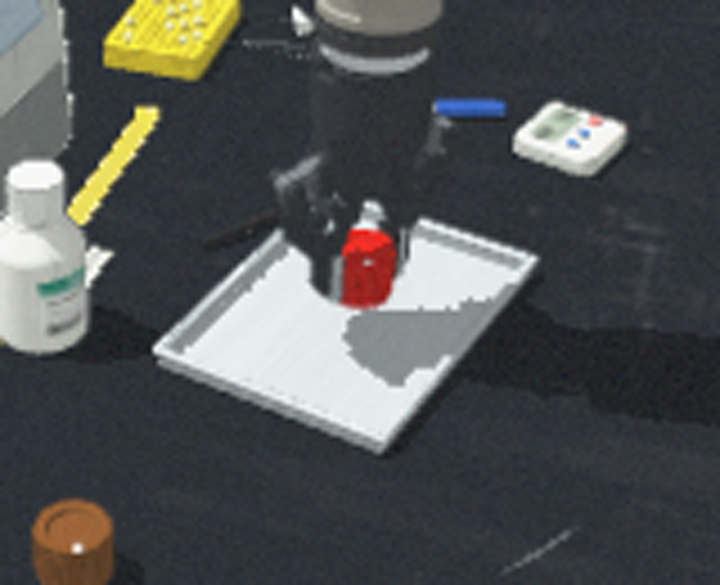

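View pics/s13b.png

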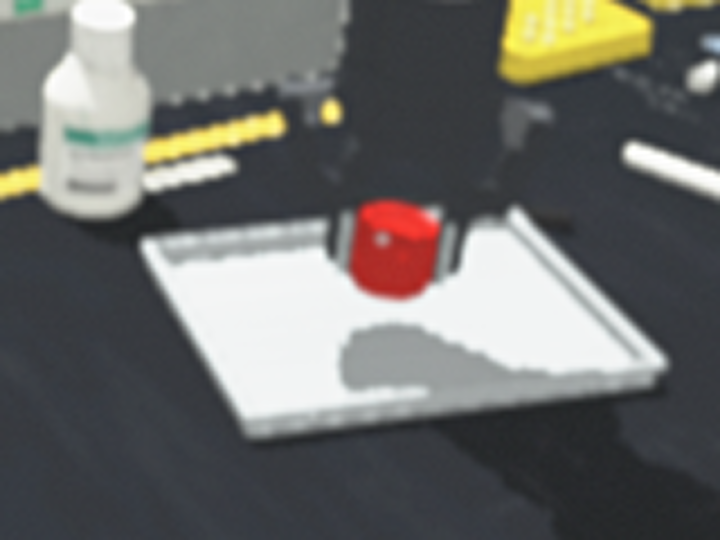

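{"api": "carry_out", "payload": {"series": [[[4.1, -0.6, 0.5], [0, 0, 0]], [[4.0, -0.7, 0.5], [0, 0, 0]], [[4.1, -0.6, 0.5], [0, 0, 0]], [[4.0, -0.6, 0.5], [0, 0, 0]], [[4.1, -0.6, 0.5], [0, 0, 0]], [[0, 0, 0], [0, 0, 0]]]}}

```text
time: 28.8
tcp_pos: [0.4844, -0.1769, 0.0152]
tcp_rot: [25.6, 89.6, -14.9]
contact_force: [0.3, -0.3, -0.1]
opening: 0.0434
```

{"api": "carry_out", "payload": {"series": [[[1.5, 0, 0], [0, 0, 0]], [[1.5, 0, 0], [0, 0, 0]], [[0, 0, 0], [0, 0, 0]]]}}

```text
time: 29.1
tcp_pos: [0.4846, -0.1768, 0.012]
tcp_rot: [26.6, 89.6, -13.8]
contact_force: [-0.4, -0.2, -0.4]
opening: 0.0431
```

{"api": "carry_out", "payload": {"series": [[[1.5, 0, 0], [0, 0, 0]], [[1.5, 0, 0], [0, 0, 0]], [[0, 0, 0], [0, 0, 0]]]}}

```text
time: 29.4
tcp_pos: [0.4848, -0.1768, 0.0089]
tcp_rot: [26.1, 89.6, -14.3]
contact_force: [-0.8, 0.5, -1.4]
opening: 0.0433
```

{"api": "carry_out", "payload": {"series": [[[1, 0, 0], [0, 0, 0]], [[0, 0, 0], [0, 0, 0]]]}}

```text
time: 29.6
tcp_pos: [0.4848, -0.1768, 0.0078]
tcp_rot: [26.2, 89.6, -14.3]
contact_force: [0.5, -0.4, -2.0]
opening: 0.0428
```

{"api": "carry_out", "payload": {"series": [[[1, 0, 0], [0, 0, 0]], [[0, 0, 0], [0, 0, 0]]]}}

```text
time: 29.8
tcp_pos: [0.4849, -0.1768, 0.0068]
tcp_rot: [26.0, 89.6, -14.4]
contact_force: [-0.1, 0.0, -0.7]
opening: 0.0431
```

{"api": "carry_out", "payload": {"series": [[[1, 0, 0], [0, 0, 0]], [[0, 0, 0], [0, 0, 0]]]}}

```text
time: 30.0
tcp_pos: [0.4849, -0.1769, 0.0057]
tcp_rot: [25.9, 89.6, -14.6]
contact_force: [0.6, 0.3, -0.5]
opening: 0.0427
```

Run:
```python
from mv import *
W=cap('wrist','w14.png')
S=cap('scene');cv2.imwrite('pics/s14b.png',cv2.resize(S['img'][170:290,330:490,::-1],None,fx=4.5,fy=4.5,interpolation=cv2.INTER_CUBIC))
```

```text
J [ 44.7  29.8 -36.2 116.8  26.6  41.1  41.3] F [ 0.6  0.3 -0.5] open 0.0427 t 30.0
along -41.30758979200745 lateral in tool mm [ 135.11 -400.53  134.85] tilt 29.636212929192446
turn angle ccw 131.5
```

View pics/s14b.png

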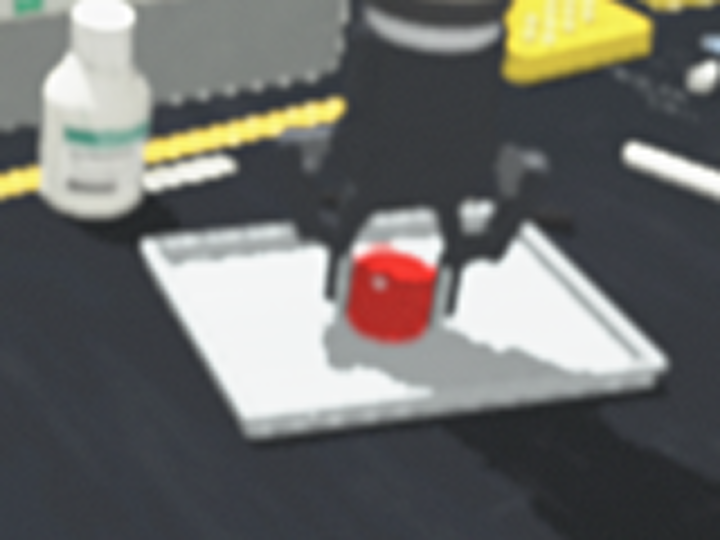

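Nearly touching, so I'll keep going down in 1 mm steps.

{"api": "carry_out", "payload": {"series": [[[1, 0, 0], [0, 0, 0]], [[0, 0, 0], [0, 0, 0]]]}}

```text
time: 30.3
tcp_pos: [0.4854, -0.177, 0.0058]
tcp_rot: [20.4, 89.6, -20.0]
contact_force: [0.5, -0.8, -0.6]
opening: 0.043
```

{"api": "carry_out", "payload": {"series": [[[1, 0, 0], [0, 0, 0]], [[0, 0, 0], [0, 0, 0]]]}}

```text
time: 30.5
tcp_pos: [0.4857, -0.1771, 0.0057]
tcp_rot: [14.6, 89.5, -25.8]
contact_force: [0.1, 0.6, -0.4]
opening: 0.0428
```

Run:
```python
from mv import *
print(o['tcp_pos'])
```

```text
J [ 44.6  29.8 -36.1 116.8  26.7  41.1  41.2] F [ 0.1  0.6 -0.4] open 0.0428 t 30.5
along -41.674923858471104 lateral in tool mm [ 135.41 -400.14  135.39] tilt 29.638409942887524
turn angle ccw 131.5
[ 0.48570014 -0.17706372  0.00573824]
```

{"api": "carry_out", "payload": {"series": [[[0, 0, 0], [0, 0, 0]], [[0, 0, 0], [0, 0, 0]], [[0, 0, 0], [0, 0, 0]], [[0, 0, 0], [0, 0, 0]], [[0, 0, 0], [0, 0, 0]]], "grip": 100}}

```text
time: 31.0
tcp_pos: [0.4858, -0.1772, 0.0053]
tcp_rot: [17.8, 89.5, -22.7]
contact_force: [-1.1, 0.6, -0.1]
opening: 0.0854
```

Run:
```python
from mv import *
print(o['tcp_pos'])
W=cap('wrist','w15.png')
S=cap('scene');cv2.imwrite('pics/s15b.png',cv2.resize(S['img'][170:290,330:490,::-1],None,fx=4.5,fy=4.5,interpolation=cv2.INTER_CUBIC))
```

```text
J [ 44.6  29.9 -36.1 116.8  26.7  41.   41.2] F [-1.1  0.6 -0.1] open 0.0854 t 31.0
along -42.092309238255716 lateral in tool mm [ 135.28 -400.35  135.46] tilt 29.604813157612313
turn angle ccw 131.5
[ 0.48584768 -0.17717779  0.00532592]
```

View pics/w15.png

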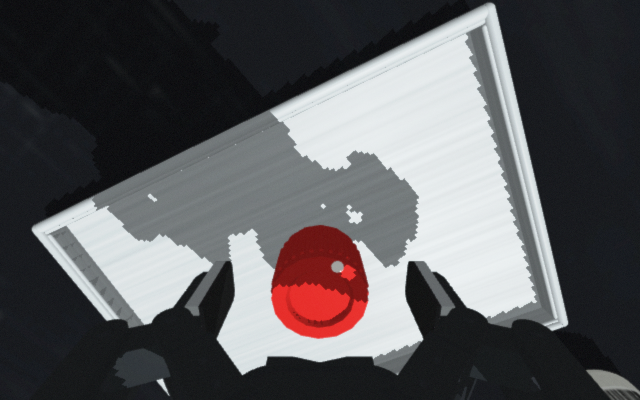

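View pics/s15b.png

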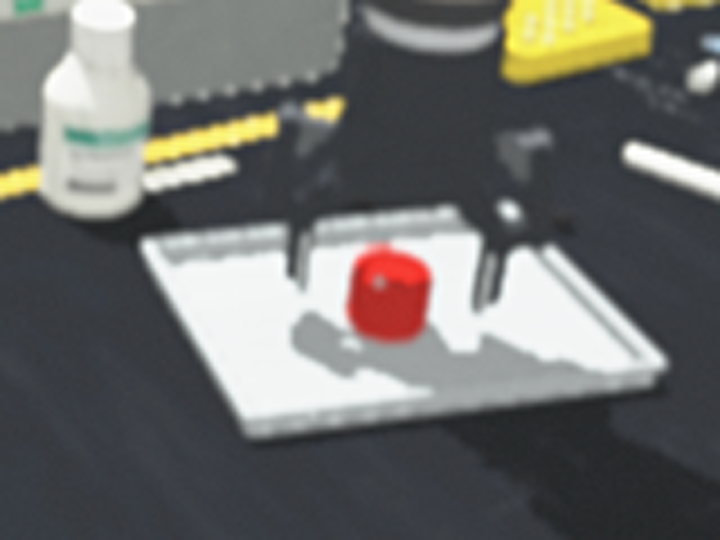

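Released and standing. I'll withdraw straight up.

{"api": "carry_out", "payload": {"series": [[[-3, 0, 0], [0, 0, 0]], [[-8, 0, 0], [0, 0, 0]], [[-14, 0, 0], [0, 0, 0]], [[-18, 0, 0], [0, 0, 0]], [[-18, 0, 0], [0, 0, 0]], [[-18, 0, 0], [0, 0, 0]], [[-18, 0, 0], [0, 0, 0]], [[-10, 0, 0], [0, 0, 0]], [[0, 0, 0], [0, 0, 0]], [[0, 0, 0], [0, 0, 0]]]}}

```text
time: 32.1
tcp_pos: [0.4862, -0.1764, 0.1236]
tcp_rot: [14.6, 89.2, -25.8]
contact_force: [0.3, -0.2, -0.6]
opening: 0.0856
```

```bash
cat > fin.py <<'E'
from mv import *
print(o['tcp_pos'])
Dd={n:cap(n) for n in('scene','side','wrist')}
B={'scene':(400,215,440,260),'side':(355,170,395,215),'wrist':(230,80,420,330)}
H={}
for n in Dd:
    H[n]=redmask(Dd[n]['img'],B[n]);print(n,H[n].min(0),H[n].max(0))
def r2(p):
    r=[]
    for n in Dd:
        a=np.array([p[3],p[4],1.]);r+=list(sup(proj(Dd[n],cappts(p[:3],a)))-sup(H[n]))
    return r
q=least_squares(r2,[.485,-.177,.004,0,0]);print(q.x,q.cost,np.round(q.fun,1))
t=np.load('tray.npy');print('in tray',pumpT([0,0,t[2]])[0][:2,:2].T@(q.x[:2]-t[:2]))
cv2.imwrite('pics/fw.png',Dd['wrist']['img'][:,:,::-1]);cv2.imwrite('pics/fs.png',Dd['scene']['img'][:,:,::-1])
cv2.imwrite('pics/fi.png',cv2.resize(Dd['side']['img'][130:260,270:430,::-1],None,fx=4.5,fy=4.5,interpolation=cv2.INTER_CUBIC))
for n,bx in(('scene',(335,165,365,220)),('side',(285,160,315,212))):
    u0,v0,u1,v1=bx;print(n,'bottle region mean diff',np.abs(Dd[n]['img'][v0:v1,u0:u1].astype(int)-D[n]['img'][v0:v1,u0:u1]).mean())
E
python3 fin.py
```

```text
J [ 50.7  19.6 -42.4 112.5  16.6  53.2  49.6] F [ 0.3 -0.2 -0.6] open 0.0856 t 32.1
along 60.089301680379776 lateral in tool mm [ 106.43 -359.33  165.49] tilt 29.383961556143593
turn angle ccw 131.6
[ 0.48615339 -0.17644722  0.12357542]
scene [408. 226.] [424. 245.]
side [362. 188.] [375. 204.]
wrist [292. 174.] [344. 232.]
[ 0.48613894 -0.17748204  0.00073153 -0.07540625  0.08506457] 66.28610843863652 [ 2.4  1.6  1.8  2.1  1.9  1.6  1.8  1.7  1.8  1.9  2.1  2.1  2.   1.7
  1.9  2.3  2.   1.7  1.9  2.1  2.1  2.3  2.1  2.2  1.  -0.2  0.3  1.
  1.2  1.4  1.9  1.6  1.8  1.5  1.5  1.8  2.2  1.2  0.8  0.5  0.4  0.6
  0.6  0.1  0.2  0.4  0.3  0.5  0.9  1.   0.5  0.7  0.1 -0.5 -0.3  0.1
  0.2  0.2  0.8  1.2  1.2  0.7  0.2  0.4  0.5  0.4 -0.   0.1 -0.2 -0.5
 -0.2  1. ]
in tray [ 4.49065014e-03 -1.83349931e-05]
scene bottle region mean diff 1.8507070707070707
side bottle region mean diff 2.0683760683760686
```

View pics/fw.png

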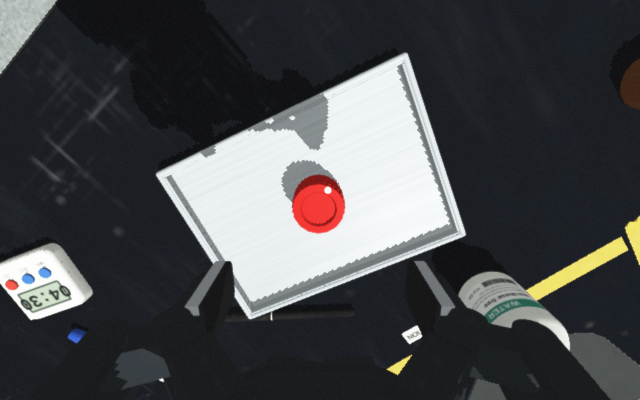

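View pics/fi.png

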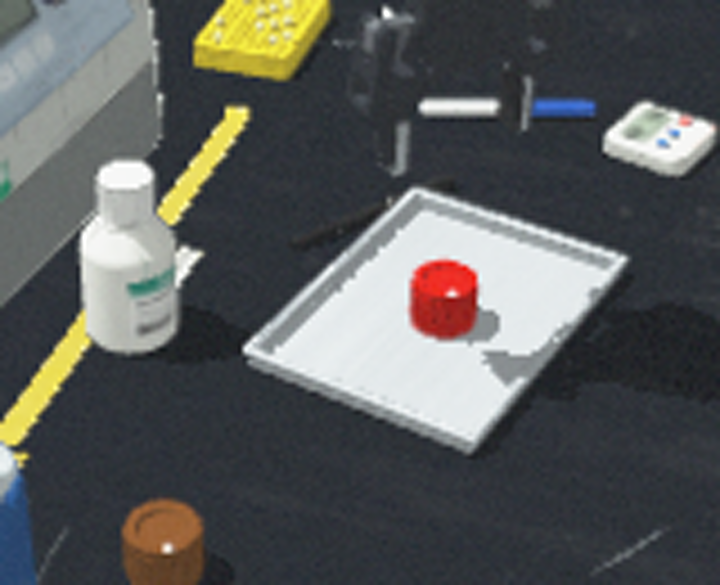

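View pics/fs.png

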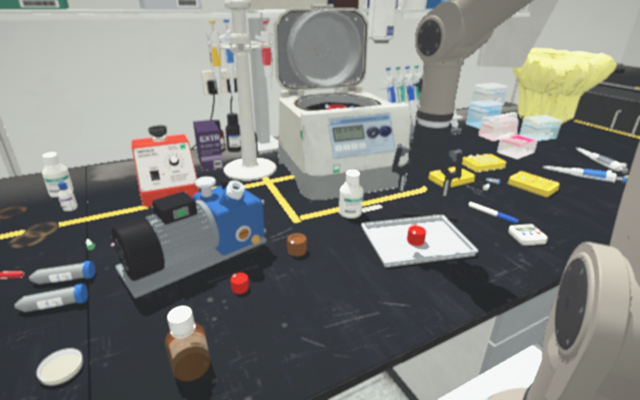

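Run:
```python
from workcell import ctrl
print(ctrl.sign_off()); print(ctrl.get_obs()['time'])
```

```text
the job is handed in; nothing more can be done
None
the job is handed in; nothing more can be done
```

The red filler cap is off the pump and standing open side down in the drip tray. I released it, withdrew the gripper and handed the job in at about 32 s of the 72 s allowed.

I unscrewed it in two strokes of about 320° and 271°, re-gripping once with the cap still on the thread. I then pulled it off along the neck's axis and kept hold of it until it touched the tray floor. Wrist forces I read stayed below about 5 N.

**Last checks:**
- **Position:** the cap is about 4 mm from the tray's centre, and the wrist and side pictures show it standing upright on the floor.
- **Bottle and tray:** the bottle's part of the scene and side pictures is practically unchanged from the start. The tray looks flat.
- **Robot:** the gripper's TCP is about 12 cm above the worktop and clear of everything.

**Checks that disagreed:**
- **Cap tilt and height:** the three-camera outline fit gave a tilt of about 0.11 rad and an open end 0.7 mm above the worktop. It should be about 3 mm, because the tray floor is 3 mm thick. I put this down to the red mask coming out 1 to 2 pixels too small, since a free cap on a flat floor cannot stand like that.
- **Contact with the floor:** no clear force showed when the cap touched down. I judged contact from the arm not going any lower.

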